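# Set up the guarded ring station

## Task

Set up the guarded station on the bench: raise its guard fully, clear every steel offcut from the bed into the grey tray, then bring over the heavy base plate, rest its shaft-end edge on the bed in front of the two stop blocks with the grip-tab end held clearly up, and pivot it down gently until it lies flat, square and centred across the bed with that edge against both stops. After letting go of the plate, slide all the steel rings that are on the bench down over its shaft, and finally lower the guard gently right down onto its stop. Leave the other things on the bench where they are.

Things in the scene. Friction and masses are not known exactly. Their poses are not given: they have to be found in the camera images.
- station: Fixed station. Origin at bench level, mid-bed; x axis points along the bed to its stop end (away from the robot, within 0.2 rad), y left, z up. Steel bed x -110 to +100, y -65 to +65 mm, top 6 mm above the bench. Two green hinge posts 30 x 30 mm, 88 mm tall, at x = -100 and +100, y = -130 mm. The guard's stop: a round post 14 mm across, 83 mm tall, at x 118, y 45 mm.
- station_stop (a point): Point on the bed top midway between the two stop blocks, in the plane of their faces, at station (90, 0, 6) mm. The blocks stand at station y = -36 and +36 mm, each 26 mm wide, 20 mm tall above the bed, faces toward the robot at station x = 90 mm.
- guard (a joint): Guard angle, rad: 0 = closed, level, on its stop; 1.8 = fully raised, on its open stop, leaning a little past upright. Stiff friction hinge: the guard stays wherever it is left; moving it takes about 2 N (down) to 6 N (up) at the handle. Starts between 0 and 0.5.
- guard_handle (a point): Middle of the guard's handle: a round black bar 12 mm across, 130 mm long, parallel to station x, 222 mm from the hinge line, in the plane of the clear panel. Arms hold it 60 mm either side of the middle; the gap between bar and panel edge is 36 mm. Panel: 240 mm along the hinge, reaching 180 mm from it.
- guard_hinge (a point): Middle of the guard's hinge line, 95 mm above the bench, at station y = -130 mm; the line runs along station x. Raising the guard takes the handle from the station's +y side up and over towards -y.
- plate: Loose aluminium base plate, 0.7 to 0.95 kg, 180 mm (x) by 110 mm (y), 10 mm thick, lying flat on the bench. Origin at the centre of the underside, z up; centre of mass near the middle. A steel shaft stands at x = +40, a grip tab at x = -45 mm. The +x edge goes against the stops: when seated, plate origin = station origin, 6 mm up, same yaw.
- plate_tab (a point): Middle of the top of the grip tab, at plate (-45, 0, 65) mm. The tab is a steel upright 12 mm thick (plate x), 60 mm wide (plate y), 55 mm tall above the plate's upper face; grip it across its thickness.
- plate_heel (a point): Middle of the lower shaft-end (+x) edge of the plate, at plate (90, 0, 0) mm.
- plate_shaft (a point): Top of the plate's upright shaft, on its axis, at plate (40, 0, 64) mm. Shaft 22 mm in diameter, 54 mm tall above the plate's upper face, its top 8 mm tapering to 12 mm.
- tray: Fixed open grey tray, 170 mm (x) by 130 mm (y), 45 mm tall, walls and floor 4 mm. Origin at the centre of its underside.
- ring0: Loose plain steel ring, 56 mm outside, 26 mm bore, 16 mm tall, 0.24 kg, lying on the bench; identical to the other rings; two or three are present. Origin at the centre of its underside.
- ring1: Loose plain steel ring, 56 mm outside, 26 mm bore, 16 mm tall, 0.24 kg, lying on the bench; identical to the other rings; two or three are present. Origin at the centre of its underside.
- ring2: Loose plain steel ring, 56 mm outside, 26 mm bore, 16 mm tall, 0.24 kg, lying on the bench; identical to the other rings; two or three are present. Origin at the centre of its underside.
- offcut0: Loose dark steel flat-bar offcut, 24 mm (x) by 80 mm (y) by 16 mm tall, 0.2 kg, lying on the station's bed; one or two are present. Origin at the centre of its underside.
- offcut1: Loose dark steel flat-bar offcut, 24 mm (x) by 80 mm (y) by 16 mm tall, 0.2 kg, lying on the station's bed; one or two are present. Origin at the centre of its underside.
- oiler: Bystander: grey oil bottle, 52 mm across, 130 mm tall, beyond the work. Leave alone.
- can: Bystander: round tin, 68 mm across, 90 mm tall, beyond the work. Leave alone.
- driver: Bystander: screwdriver lying on the bench near the robot. Leave alone.
- spanner: Bystander: spanner lying on the bench near the robot. Leave alone.
There are look-alikes about, which are no part of the job. Leave any blue or red look-alike of the ring2 alone.

How it is judged:
By the outcome, as a careful person would: the job done as asked, in the order asked, and still so for the second after the job is handed in, with the robot touching nothing.
Of ring0, ring1, ring2 only 2 to 3 are there at a start; the rules pass over those that are not, and their reading is None.
Of offcut0, offcut1 only 1 to 2 are there at a start; the rules pass over those that are not, and their reading is None.
At some moment in a run one of ring0, ring1, ring2 may be knocked a few centimetres aside while the robot is not near it.
It also fails if it takes over 210 s, if anything falls off the work surface, if the arm or the gripper's body presses on something with over 40 N, if the wrist force passes 120 N, or if a joint passes its speed limit or range.

## Robot

A 6-joint arm with a two-finger parallel gripper is mounted at the origin on the work surface. World frame = base frame: x ahead of the robot, y to its left, z up, the work surface at z = 0. Lengths are in mm, angles in rad, forces in N, time in s.
With the tool pointing down it reaches from about 325 to 850 mm from the base axis. Payload 4.4 kg.
Tool frame: the origin (TCP) lies midway between the tips of the shut fingers; the grasp point (between the pads) lies bot.pinch_z behind it (bot.pinch_z is the distance from the TCP to the grasp point, in mm); z points along the fingers, y is the direction in which the jaws open and shut (so a half turn about z gives the same grasp; the last joint's range is limited). The gripper opens to 94 mm and grips with 3 to 60 N. Pads are 16 mm wide; open, the fingers measure 119 mm over their backs; the gripper's body (75 mm by 177 mm) begins 78 mm behind the grasp point.
Start: joints at [-1.252, 0.207, 1.542, -0, 1.393, -0.15], TCP at [259.783, -512.972, 205.447] pointing down, gripper open.
Joint ranges: [-2.73, 2.73], [-0.86, 2.22], [0.23, 2.46], [-1.11, 4.25], [0.08, 2.63], [-2.82, 2.82]. Speed limits (rad/s): [2.79, 2.79, 3.14, 3.14, 3.14, 3.14].

## Interface

Orientations are given as [roll, pitch, yaw] about the fixed x, y, z axes, in that order (R = Rz(yaw) Ry(pitch) Rx(roll)).
In Python, from plant import telemetry, vision, bot gives the robot as it stands.
- The arm moves only by the shell command python3 -m inch 'ROWS' [FORCE]. ROWS is JSON, a list of rows, each a list of 3 entries, a list of its own where there are three numbers: the finger opening in mm, from 0 to 94, then the shift along the tool's x, y, z in mm, then the turn, a rotation vector about the tool's x, y, z in degrees. In form: [[hand, [dx, dy, dz], [ax, ay, az]], ...]. A call has 1 to 12 rows; each row is the pose to reach, as a shift and turn from the pose commanded when the call began, along the tool's axes at that moment; what a row does not reach only later rows make up. A row lasts 1/10 s, in which the tool goes at most 50 mm and 8.59 degrees, less where a joint would pass 70% of its speed; a pose out of reach is approached as far as the arm can. A call with a gripper value outside its range is refused whole. The fingers move at their own pace and stop on an object; FORCE is the grip in N (left out, the last holds). Time passes only in rows, so rows that repeat a pose let the fingers close. It gives the time, the measured TCP pose, the force and the opening at its end, in the units of the state.
- telemetry.get_state(): the state, without advancing time (a new reading comes with each control period).
- vision.capture(name): name is "side" or "top"; returns (picture, depth): 384x512x3 uint8, red, green, blue; 384x512 float32, mm along the optical axis (not along the pixel's ray), 0 where there is no reading.
- vision.camera_params(name): a dict with "intrinsics" (3x3 intrinsics, pixels), "distortion" ([k1, k2, p1, p2, k3] as OpenCV has them; the pictures are not rectified), "R" (3x3) and "t" (3): a world point X has camera coordinates R X + t. Camera axes: x right, y down, z forward; pixel columns grow to the right and rows downward; lengths in mm; the calibration is good to about 2 mm. A picture is of the moment at which its call begins. camera_params takes no time and is no camera call.
- bot.finish_job(): hands the job in, once; it reports no verdict.
The state is a dict: "time_s": time; "q": joint angles; "qd": joint speeds; "joint_efforts": joint torques, N m; "position": TCP position; "tcp_rot": TCP orientation; "contact_force": force on the tool from outside, world axes, zero at the start; "moment": the same for the moment, N m; "grip_width": finger opening in mm.
Only numpy, scipy, OpenCV 4.12 (cv2) and the standard library are available. Lean on these libraries where they do the work, as an engineer would, in place of code of your own. Each camera call takes 0.05 s, during which the arm holds its last target.

## Working session

There is one attempt and no reset: what is moved stays moved. The work goes in short steps, Python scripts to look and compute and a shell command to move; the robot and the scene stay as the last step left them, time stands still between calls to the robot, and variables do not carry over. Pictures are saved under pics/ and viewed, and the job is handed in when it is done.

```bash
ls; mkdir -p pics; cat > h.py <<'E'
import numpy as np, cv2, json
from plant import telemetry, vision, bot
def cap(n,name):
    p,d=vision.capture(n)
    cv2.imwrite(f'pics/{name}.png',p[:,:,::-1]); np.save(f'pics/{name}.npy',d)
    return p,d
def cam(n):
    c=vision.camera_params(n); return np.array(c['intrinsics']),np.array(c['distortion']),np.array(c['R']),np.array(c['t'])
def px2w(n,u,v,depth):
    K,D,R,t=cam(n); p=cv2.undistortPoints(np.array([[[u,v]]],float),K,D)[0,0]
    return R.T@(np.array([p[0],p[1],1])*depth-t)
def px2plane(n,u,v,z):
    K,D,R,t=cam(n); p=cv2.undistortPoints(np.array([[[u,v]]],float),K,D)[0,0]
    d=R.T@np.array([p[0],p[1],1]); c=-R.T@t
    return c+d*(z-c[2])/d[2]
def w2px(n,X):
    K,D,R,t=cam(n); return cv2.projectPoints(np.array(X,float).reshape(-1,1,3),cv2.Rodrigues(R)[0],t,K,D)[0][:,0]
def cloud(n,d):
    K,D,R,t=cam(n); h,w=d.shape
    uu,vv=np.meshgrid(np.arange(w),np.arange(h))
    p=cv2.undistortPoints(np.stack([uu,vv],-1).reshape(-1,1,2).astype(float),K,D)[:,0]
    X=np.c_[p,np.ones(len(p))]*d.reshape(-1,1)
    return ((X-t)@R).reshape(h,w,3)
E
python3 - <<'E'
from h import *
s=telemetry.get_state(); print({k:np.round(v,3) for k,v in s.items()}, bot.pinch_z)
for n in('top','side'):
    p,d=cap(n,n+'0'); print(n,(-cam(n)[2].T@cam(n)[3]).round(),(d>0).mean())
    print(cam(n)[0],cam(n)[2])
E
```

```text
pics
{'time_s': np.float64(0.0), 'q': array([-1.252,  0.207,  1.543, -0.   ,  1.394, -0.15 ]), 'qd': array([-0.   , -0.001,  0.001,  0.   , -0.001, -0.   ]), 'joint_efforts': array([ 0.0000e+00, -3.7088e+01, -2.8141e+01,  7.0000e-02,  3.6000e-02,
       -0.0000e+00]), 'position': array([ 259.539, -512.195,  204.319]), 'tcp_rot': array([-3.139, -0.   ,  0.469]), 'contact_force': array([-0.216, -0.261, -0.364]), 'moment': array([-0.014, -0.007,  0.032]), 'grip_width': np.float64(94.289)} 18.8
top [ 414.   58. 1239.] 0.9960886637369791
[[401.37037479   0.         254.21062134]
 [  0.         401.37037479 191.29625591]
 [  0.           0.           1.        ]] [[-0.02744313 -0.99960481 -0.00609017]
 [-0.99457841  0.02791544 -0.10017237]
 [ 0.1003028   0.00330811 -0.99495146]]
side [431. 779. 978.] 0.995880126953125
[[419.37513306   0.         253.39764099]
 [  0.         419.37513306 191.78511913]
 [  0.           0.           1.        ]] [[-0.99463506 -0.10338364 -0.00359546]
 [-0.07636706  0.75727108 -0.64862053]
 [ 0.06977949 -0.64486614 -0.76110346]]
```

View pics/top0.png

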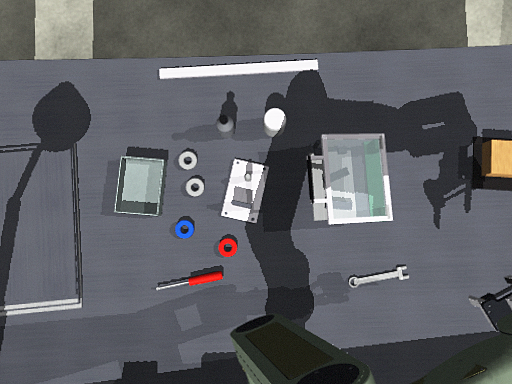

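View pics/side0.png

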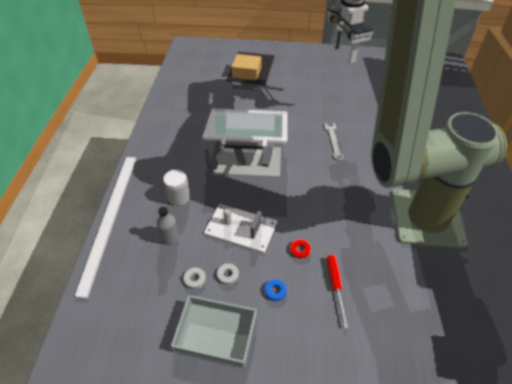

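The top view shows the tray at about (140,186), grey rings at (188,159) and (195,187), blue (184,229) and red (228,247) look-alikes, the plate at (244,190) and the station with its guard at (355,178). I'll enlarge it.

```bash
python3 - <<'E'
from h import *
p=cv2.imread('pics/top0.png'); 
cv2.imwrite('pics/c1.png',cv2.resize(p[115:240,290:410],None,fx=5,fy=5,interpolation=cv2.INTER_CUBIC)[:600])
cv2.imwrite('pics/c2.png',cv2.resize(p[140:260,105:275],None,fx=4.7,fy=4.7,interpolation=cv2.INTER_CUBIC))
p=cv2.imread('pics/side0.png')
cv2.imwrite('pics/c3.png',cv2.resize(p[95:195,190:310],None,fx=6,fy=6,interpolation=cv2.INTER_CUBIC))
E
```

```text
(no output)
```

View pics/c1.png

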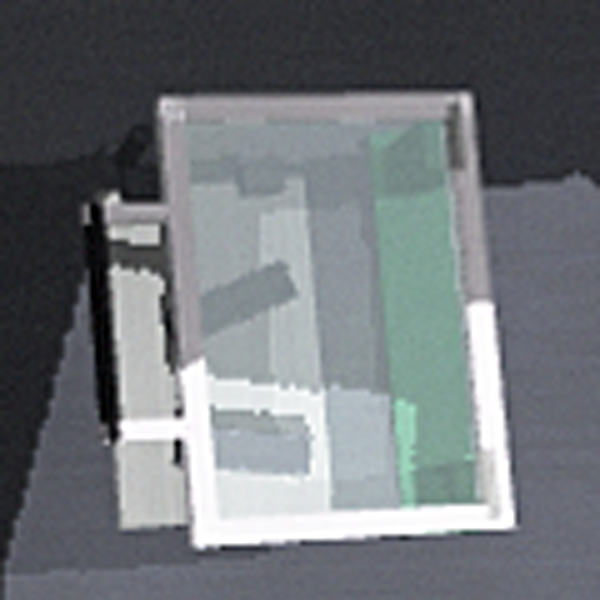

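View pics/c2.png

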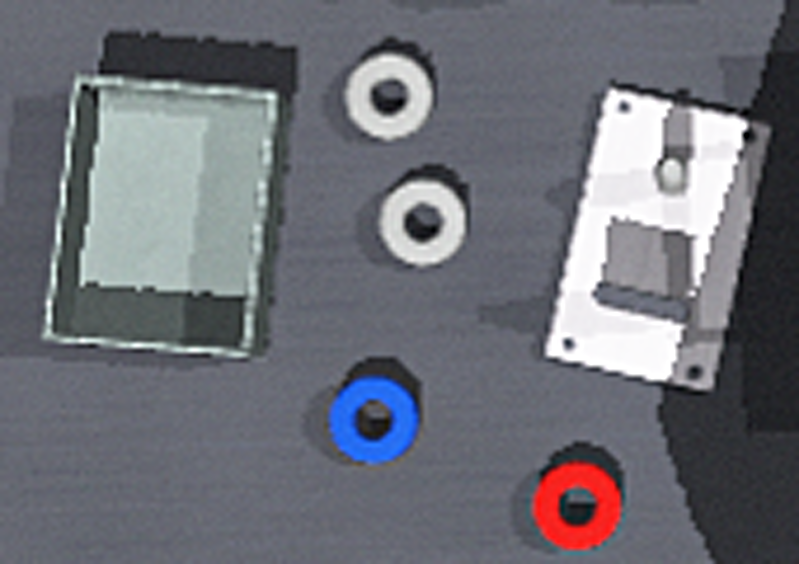

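View pics/c3.png

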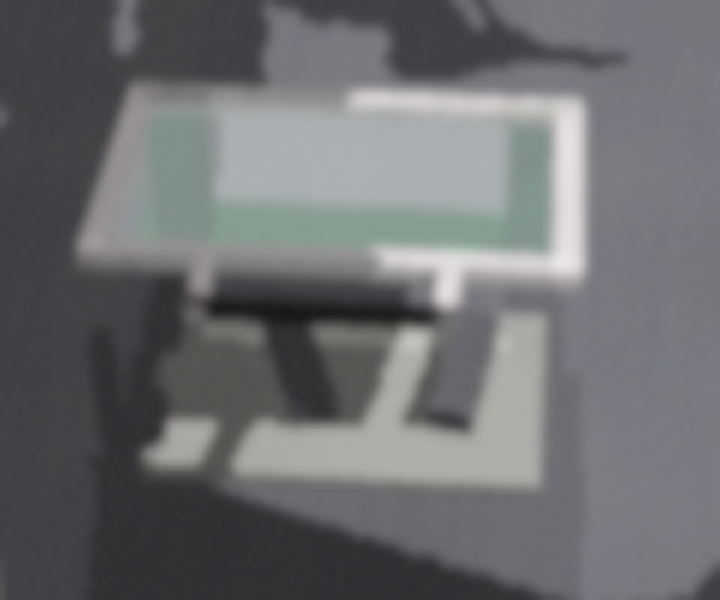

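```bash
python3 - <<'E'
from h import *
for n,u,v,z,l in [('side',214.2,172.5,6,'bed +x+y'),('side',280.3,176,6,'bed -x+y'),
 ('top',290+120/5,115+528/5,6,'bed -x+y top'),('top',290+333/5,115+512/5,6,'bed -x-y'),
 ('top',105+612/4.7,140+85/4.7,10,'plate ++'),('top',105+770/4.7,140+125/4.7,10,'plate +-'),('top',105+548/4.7,140+357/4.7,10,'plate -+'),('top',105+712/4.7,140+390/4.7,10,'plate --'),('top',105+672/4.7,140+168/4.7,64,'shaft'),
 ('top',105+640/4.7,140+300/4.7,65,'tab'),('top',105+595/4.7,140+292/4.7,65,'tab l'),('top',105+688/4.7,140+312/4.7,65,'tab r'),
 ('top',105+389/4.7,140+97/4.7,16,'ringA'),('top',105+423/4.7,140+222/4.7,16,'ringB'),
 ('top',105+80/4.7,140+78/4.7,45,'tray'),('top',105+280/4.7,140+92/4.7,45,'tray'),('top',105+47/4.7,140+338/4.7,45,'tray'),('top',105+250/4.7,140+353/4.7,45,'tray'),
 ('top',105+374/4.7,140+420/4.7,16,'blue'),('top',105+577/4.7,140+507/4.7,16,'red')]:
    print(l,px2plane(n,u,v,z).round(1))
d=np.load('pics/top0.npy');C=cloud('top',d)
for l,(u,v) in {'handle +x':(290+97/5,115+210/5),'handle -x':(290+110/5,115+435/5),'hingefr +x':(290+462/5,115+100/5),'frame-x hinge':(290+500/5,115+520/5),'frame +x free':(290+172/5,115+103/5),'frame -x free':(290+203/5,115+535/5),'panel':(290+300/5,115+250/5),'panel2':(355,200),'post':(290+490/5,115+480/5),'plate':(240,175)}.items():
    print(l,C[int(round(v)),int(round(u))].round(1))
d=np.load('pics/side0.npy');C=cloud('side',d)
for l,(u,v) in {'h':(190+230/6,95+308/6),'h2':(190+415/6,95+308/6),'hm':(190+320/6,95+308/6),'oiler':(167,235),'can':(177,190)}.items():
    print(l,C[int(round(v)),int(round(u))].round(1))
E
```

```text
bed +x+y [ 652.4 -112.9    6. ]
bed -x+y [ 442.7 -118.8    6. ]
bed -x+y top [ 443.  -118.2    6. ]
bed -x-y [ 449.4 -248.1    6. ]
plate ++ [642.9 118.2  10. ]
plate +- [613.3  14.8  10. ]
plate -+ [464.8 163.9  10. ]
plate -- [440.4  57.8  10. ]
shaft [579.   79.1  64. ]
tab [496.4 101.1  65. ]
tab l [502.2 129.1  65. ]
tab r [488.1  71.4  65. ]
ringA [637.9 264.3  16. ]
ringB [554.8 243.2  16. ]
tray [650.1 456.2  45. ]
tray [637.7 329.   45. ]
tray [484.4 476.   45. ]
tray [471.2 348.8  45. ]
blue [427.2 276.2  16. ]
red [367.9 146.6  16. ]
handle +x [613.1 -90.6 155.1]
handle -x [490.  -94.1 151.5]
hingefr +x [ 680.1 -308.4  102.7]
frame-x hinge [ 439.9 -318.8   96.1]
frame +x free [ 674.  -136.8  138.9]
frame -x free [ 434.8 -144.4  143.3]
panel [ 593.2 -209.   120.7]
panel2 [ 494.6 -218.5  117.7]
post [ 462.3 -313.1  100.9]
plate [589.9 104.7   7.6]
h [597.2 -87.3 150.2]
h2 [508.7 -94.7 151.6]
hm [554.2 -89.7 152. ]
oiler [730.7 168.4  52.2]
can [733.2  23.5  69.2]
```

```bash
cat >> h.py <<'E'
from scipy.spatial.transform import Rotation as Ro
def go(pos,rpy):
    """print shift/turn from measured pose to target TCP pose"""
    s=telemetry.get_state(); R0=Ro.from_euler('xyz',s['tcp_rot']); R1=Ro.from_euler('xyz',rpy)
    d=R0.inv().apply(np.array(pos)-s['position']); r=np.degrees((R0.inv()*R1).as_rotvec())
    print('shift',d.round(1).tolist(),'turn',r.round(1).tolist())
    return d,r
def st():
    s=telemetry.get_state(); print('t',round(float(s['time_s']),2),'pos',s['position'].round(1),'rpy',s['tcp_rot'].round(3),'F',s['contact_force'].round(1),'M',s['moment'].round(2),'w',round(float(s['grip_width']),1),'q',s['q'].round(2))
E
python3 -c "
from h import *
go([553,-91.5,230],[np.pi,0,0.037])"
```

```text
shift [451.9, -242.9, -25.0] turn [-0.1, 0.0, 24.7]
```

```bash
python3 -m inch '[[36,[0,0,-40],[0,0,0]],[36,[452,-243,-40],[0,0,24.7]],[36,[452,-243,-40],[0,0,24.7]],[36,[452,-243,-40],[0,0,24.7]],[36,[452,-243,-40],[0,0,24.7]],[36,[452,-243,-40],[0,0,24.7]],[36,[452,-243,-40],[0,0,24.7]],[36,[452,-243,-40],[0,0,24.7]],[36,[452,-243,-40],[0,0,24.7]],[36,[452,-243,-40],[0,0,24.7]],[36,[452,-243,-40],[0,0,24.7]],[36,[452,-243,-40],[0,0,24.7]]]'; python3 -c "
from h import *
st();go([553,-91.5,230],[np.pi,0,0.037])"
```

```text
time_s: 1.3
position: [554.6, -87.8, 244.8]
tcp_rot: [-3.14, 0.0, 0.042]
contact_force: [-0.2, -0.0, -0.0]
grip_width: 35.9
t 1.3 pos [554.6 -87.8 244.8] rpy [-3.14   0.     0.042] F [-0.2 -0.  -0. ] M [-0.   -0.   -0.01] w 35.9 q [-0.31  0.15  1.53  0.    1.47  1.22]
shift [-1.7, 3.6, 14.8] turn [-0.1, 0.0, 0.3]
```

```bash
python3 -m inch '[[36,[-1.7,3.6,40],[0,0,0]],[36,[-1.7,3.6,70],[0,0,0]],[36,[-1.7,3.6,70],[0,0,0]]]'; python3 - <<'E'
from h import *
p,d=cap('side','side1'); q,_=cap('top','top1')
a=cv2.resize(p[60:190,180:310][:,:,::-1],None,fx=4,fy=4); b=cv2.resize(q[100:230,280:400][:,:,::-1],None,fx=4,fy=4)
cv2.imwrite('pics/c4.png',np.hstack([a[:,:400],b[:,:400]]))
st()
E
```

```text
time_s: 1.6
position: [547.4, -93.9, 169.8]
tcp_rot: [-3.137, 0.011, 0.038]
contact_force: [-1.0, 0.2, -1.2]
grip_width: 35.7
t 1.7 pos [551.2 -95.5 175.1] rpy [-3.141e+00  2.000e-03  3.800e-02] F [ 0.6 -0.2  0.9] M [-0.01 -0.02 -0.04] w 36.2 q [-0.33  0.2   1.61  0.    1.33  1.21]
```

View pics/c4.png

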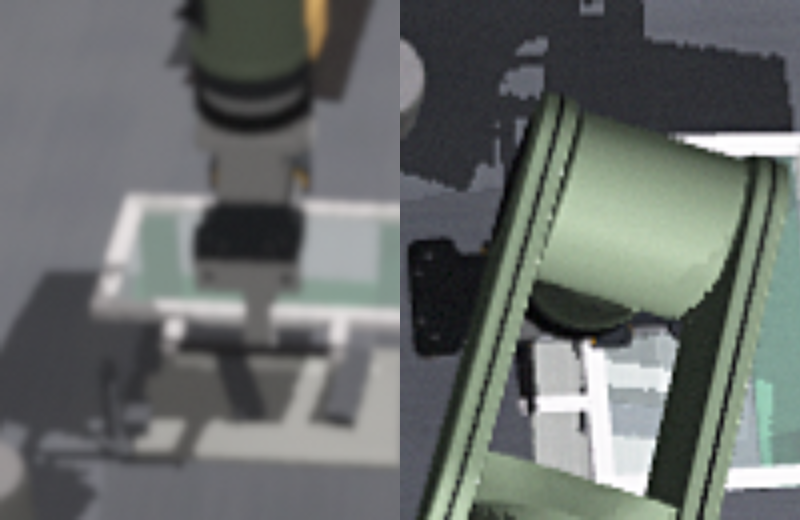

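The side view shows the fingers centred along the black bar, with the near finger in front of it. Next I go down and close.

```bash
python3 -m inch '[[36,[0,-3.5,22],[0,0,0]],[36,[0,-3.5,44],[0,0,0]],[36,[0,-3.5,44],[0,0,0]],[36,[0,-3.5,44],[0,0,0]],[0,[0,-3.5,44],[0,0,0]],[0,[0,-3.5,44],[0,0,0]],[0,[0,-3.5,44],[0,0,0]],[0,[0,-3.5,44],[0,0,0]],[0,[0,-3.5,44],[0,0,0]]]' 30;  python3 -c "
from h import *
st()"
```

```text
time_s: 2.6
position: [552.3, -93.3, 132.2]
tcp_rot: [3.139, -0.002, 0.038]
contact_force: [0.6, -3.6, 1.0]
grip_width: 11.1
t 2.6 pos [552.3 -93.3 132.2] rpy [ 3.139e+00 -2.000e-03  3.800e-02] F [ 0.6 -3.6  1. ] M [-0.7  -0.09 -0.  ] w 11.1 q [-0.32  0.24  1.65 -0.    1.24  1.21]
```

```bash
python3 -c "
from h import *
t0=.255
for t in np.arange(.255,1.81,.1):
  print(round(t,3),[round(-222*(np.cos(t)-np.cos(t0)),1),round(-222*(np.sin(t)-np.sin(t0)),1)])
t=1.8;print(t,[round(-222*(np.cos(t)-np.cos(t0)),1),round(-222*(np.sin(t)-np.sin(t0)),1)])"
```

```text
0.255 [np.float64(-0.0), np.float64(-0.0)]
0.355 [np.float64(6.7), np.float64(-21.2)]
0.455 [np.float64(15.4), np.float64(-41.6)]
0.555 [np.float64(26.1), np.float64(-61.0)]
0.655 [np.float64(38.8), np.float64(-79.2)]
0.755 [np.float64(53.1), np.float64(-96.1)]
0.855 [np.float64(69.1), np.float64(-111.5)]
0.955 [np.float64(86.6), np.float64(-125.2)]
1.055 [np.float64(105.3), np.float64(-137.1)]
1.155 [np.float64(125.2), np.float64(-147.1)]
1.255 [np.float64(145.9), np.float64(-155.0)]
1.355 [np.float64(167.3), np.float64(-160.9)]
1.455 [np.float64(189.2), np.float64(-164.5)]
1.555 [np.float64(211.3), np.float64(-166.0)]
1.655 [np.float64(233.5), np.float64(-165.2)]
1.755 [np.float64(255.5), np.float64(-162.2)]
1.8 [np.float64(265.3), np.float64(-160.2)]
```

```bash
python3 -m inch '[[0,[0,3.5,-10.7],[0,0,0]],[0,[0,7,-21.3],[0,0,0]],[0,[0,11.5,-31.5],[0,0,0]],[0,[0,16.2,-41.6],[0,0,0]],[0,[0,16.2,-41.6],[0,0,0]]]' 35;  python3 -c "
from h import *
st()"
```

```text
time_s: 3.1
position: [552.7, -107.1, 174.1]
tcp_rot: [-3.138, -0.001, 0.037]
contact_force: [1.7, 4.0, 2.5]
grip_width: 11.0
t 3.1 pos [ 552.7 -107.1  174.1] rpy [-3.138e+00 -1.000e-03  3.700e-02] F [1.7 4.  2.5] M [ 1.   -0.22 -0.09] w 11.0 q [-0.35  0.21  1.61  0.    1.33  1.19]
```

```bash
python3 -m inch '[[0,[0,10.5,-19.4],[0,0,0]],[0,[0,23,-37.6],[0,0,0]],[0,[0,37.4,-54.5],[0,0,0]],[0,[0,53.4,-69.9],[0,0,0]],[0,[0,70.9,-83.6],[0,0,0]],[0,[0,89.6,-95.5],[0,0,0]],[0,[0,109.4,-105.5],[0,0,0]],[0,[0,130,-113.4],[0,0,0]],[0,[0,151.5,-119.3],[0,0,0]],[0,[0,173.4,-122.9],[0,0,0]],[0,[0,173.4,-122.9],[0,0,0]]]' ;  python3 -c "
from h import *
st()
p,d=cap('side','side2')"
```

```text
time_s: 4.2
position: [559.3, -283.8, 304.0]
tcp_rot: [3.136, -0.006, 0.036]
contact_force: [-5.2, 1.2, 20.5]
grip_width: 10.9
t 4.2 pos [ 559.3 -283.8  304. ] rpy [ 3.136 -0.006  0.036] F [-5.2  1.2 20.5] M [ 0.39  0.98 -0.02] w 10.9 q [-0.61  0.26  1.28 -0.    1.6   0.93]
```

View pics/side2.png

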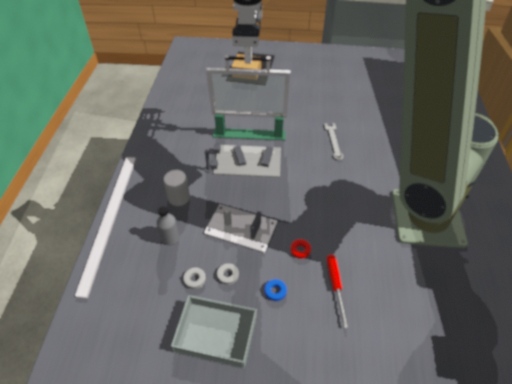

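```bash
python3 -m inch '[[0,[0,22,-6],[0,0,0]],[0,[0,44,-5],[0,0,0]],[0,[0,66,-2],[0,0,0]],[0,[0,75,0],[0,0,0]],[0,[0,75,0],[0,0,0]],[0,[0,80,1],[0,0,0]],[0,[0,80,1],[0,0,0]]]' ;  python3 -c "
from h import *
st()"
```

```text
time_s: 4.95
position: [561.9, -360.0, 298.6]
tcp_rot: [-3.14, -0.002, 0.038]
contact_force: [-2.9, 5.2, 11.4]
grip_width: 10.8
t 4.95 pos [ 561.9 -360.   298.6] rpy [-3.14e+00 -2.00e-03  3.80e-02] F [-2.9  5.2 11.4] M [1.15 0.39 0.  ] w 10.8 q [-0.7   0.35  1.17  0.    1.62  0.83]
```

Angle is about 1.8 already (y −360). I'll push a little more to feel the stop.

```bash
python3 -m inch '[[0,[0,6,0],[0,0,0]],[0,[0,6,0],[0,0,0]],[0,[0,10,0],[0,0,0]],[0,[0,10,0],[0,0,0]],[0,[0,10,0],[0,0,0]]]' ;  python3 -c "
from h import *
st()"
```

```text
time_s: 5.45
position: [561.8, -360.1, 298.6]
tcp_rot: [-3.122, 0.002, 0.044]
contact_force: [-5.5, 25.4, 16.8]
grip_width: 11.2
t 5.45 pos [ 561.8 -360.1  298.6] rpy [-3.122e+00  2.000e-03  4.400e-02] F [-5.5 25.4 16.8] M [ 4.81  1.16 -0.02] w 11.2 q [-0.71  0.36  1.15  0.01  1.64  0.82]
```

Stop reached: no further motion, with 25 N of reaction. I relax, release and rise.

```bash
python3 -m inch '[[0,[0,-9,0],[0,0,0]],[50,[0,-9,0],[0,0,0]],[50,[0,-9,0],[0,0,0]],[50,[0,-9,0],[0,0,0]],[50,[0,-9,-50],[0,0,0]],[50,[0,-9,-80],[0,0,0]],[50,[0,-120,-80],[0,0,0]],[50,[0,-120,-80],[0,0,0]],[50,[0,-120,-80],[0,0,0]],[50,[0,-120,-80],[0,0,0]]]' ;  python3 - <<'E'
from h import *
st()
p,d=cap('side','side3');q,e=cap('top','top3')
a=cv2.resize(p[60:185,190:310][:,:,::-1],None,fx=4,fy=4,interpolation=cv2.INTER_CUBIC); b=cv2.resize(q[120:245,290:390][:,:,::-1],None,fx=4,fy=4,interpolation=cv2.INTER_CUBIC)
cv2.imwrite('pics/c5.png',np.hstack([a,b])[:,:800])
E
```

```text
time_s: 6.45
position: [557.5, -250.4, 374.9]
tcp_rot: [3.141, 0.0, 0.04]
contact_force: [0.0, 0.0, -0.2]
grip_width: 49.9
t 6.45 pos [ 557.5 -250.4  374.9] rpy [3.141 0.    0.04 ] F [ 0.   0.  -0.2] M [ 0.01  0.02 -0.04] w 49.9 q [-0.56  0.21  1.19 -0.    1.74  0.97]
```

View pics/c5.png

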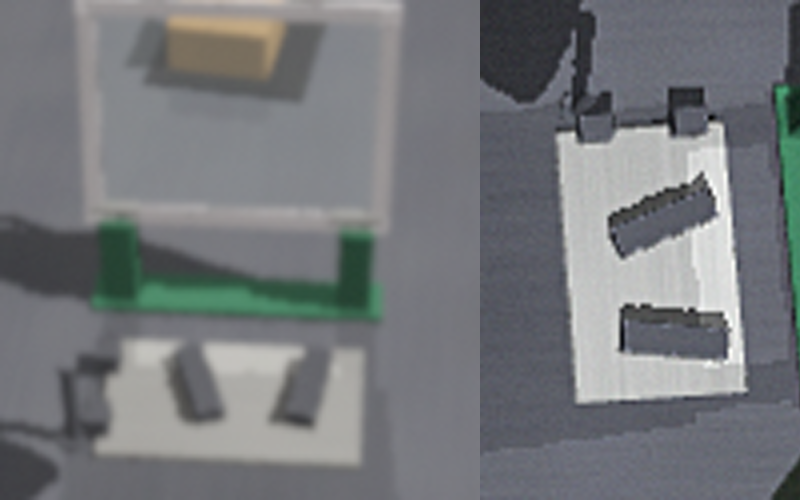

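Two offcuts are on the bed, at crop positions (662,215) and (675,332). The guard is up, leaning away. I'll fit the poses.

```bash
python3 - <<'E'
from h import *
n='top'
B=np.array([px2plane(n,290+(u-480)/4,120+v/4,6)[:2] for u,v in [(556,130),(722,123),(577,403),(746,391)]])
L=np.array([[100,65],[100,-65],[-110,65],[-110,-65]])
M=lambda A,B:None
a=L-L.mean(0);b=B-B.mean(0); th=np.arctan2((a[:,0]*b[:,1]-a[:,1]*b[:,0]).sum(),(a*b).sum())
R=np.array([[np.cos(th),-np.sin(th)],[np.sin(th),np.cos(th)]])
o=B.mean(0)-R@L.mean(0); print('station',th.round(4),o.round(1)); print((B-(L@R.T+o)).round(1))
# depth mask
p=cv2.imread('pics/top3.png').astype(int); g=p.mean(2)
C=cloud(n,np.load('pics/top3.npy'))
loc=(C[...,:2]-o)@R
m=(abs(loc[...,0]+10)<90)&(abs(loc[...,1])<72)&(C[...,2]>14)&(C[...,2]<32)
print('z med',np.median(C[...,2][m]))
k,lab=cv2.connectedComponents(m.astype(np.uint8))
for i in range(1,k):
    ys,xs=np.where(lab==i)
    if len(ys)<25: continue
    # full res mask boundary: rect fit in world plane z=22
    W=np.array([px2plane(n,x,y,22)[:2] for x,y in zip(xs,ys)],np.float32)
    r=cv2.minAreaRect(W); bx=cv2.boxPoints(r); e=bx[1]-bx[0],bx[2]-bx[1]
    l=max(e,key=np.linalg.norm); print(len(ys),'centre',np.round(r[0],1),'size',np.round(r[1],1),'long-dir',np.round(np.arctan2(l[1],l[0]),3), W.mean(0).round(1))
E
```

```text
station 0.0336 [ 555.4 -179.4]
[[ 1.5 -0.5]
 [-1.3  0.9]
 [-0.8 -0.8]
 [ 0.6  0.4]]
z med 22.319668396287135
208 centre [ 578.3 -187.1] size [24.  80.8] long-dir -1.199 [ 578.4 -187.3]
216 centre [ 488.8 -190.4] size [79.3 24.7] long-dir 1.459 [ 488.8 -191. ]
```

```bash
python3 -c "
from h import *
go([578.3,-187.1,110],[np.pi,0,1.943])"
```

```text
shift [23.5, -64.9, 264.3] turn [-0.0, 0.1, -109.2]
```

```bash
python3 -m inch '[[46,[23.5,-65,0],[0,0,-10]],[46,[23.5,-65,40],[0,0,-109.2]],[46,[23.5,-65,80],[0,0,-109.2]],[46,[23.5,-65,120],[0,0,-109.2]],[46,[23.5,-65,160],[0,0,-109.2]],[46,[23.5,-65,200],[0,0,-109.2]],[46,[23.5,-65,240],[0,0,-109.2]],[46,[23.5,-65,264],[0,0,-109.2]],[46,[23.5,-65,264],[0,0,-109.2]],[46,[23.5,-65,264],[0,0,-109.2]],[46,[23.5,-65,264],[0,0,-109.2]],[46,[23.5,-65,264],[0,0,-109.2]]]'; python3 -m inch '[[46,[0,0,0],[0,0,0]]]'; python3 -c "
from h import *
go([578.3,-187.1,9],[np.pi,0,1.943]);st()"
```

```text
time_s: 7.75
position: [578.3, -188.0, 109.7]
tcp_rot: [-3.14, -0.0, 1.841]
contact_force: [0.1, -0.2, -0.5]
grip_width: 45.6
time_s: 7.85
position: [578.3, -187.7, 109.9]
tcp_rot: [-3.14, -0.0, 1.835]
contact_force: [-0.0, 0.0, -0.3]
grip_width: 46.0
shift [0.6, 0.3, 100.9] turn [-0.1, -0.0, -6.2]
t 7.85 pos [ 578.3 -187.7  109.9] rpy [-3.14  -0.     1.835] F [-0.   0.  -0.3] M [-0.04 -0.1   0.01] w 46.0 q [-0.46  0.37  1.55 -0.    1.23 -0.72]
```

```bash
python3 -m inch '[[46,[0.6,0.3,40],[0,0,-6.2]],[46,[0.6,0.3,80],[0,0,-6.2]],[46,[0.6,0.3,100.5],[0,0,-6.2]],[46,[0.6,0.3,100.5],[0,0,-6.2]],[0,[0.6,0.3,100.5],[0,0,-6.2]],[0,[0.6,0.3,100.5],[0,0,-6.2]],[0,[0.6,0.3,100.5],[0,0,-6.2]],[0,[0.6,0.3,100.5],[0,0,-6.2]]]' 30; python3 -c "
from h import *
go([578.3,-187.1,9],[np.pi,0,1.943]);st()"
```

```text
time_s: 8.65
position: [579.0, -185.6, 10.8]
tcp_rot: [3.141, 0.001, 1.945]
contact_force: [-0.1, -0.9, -0.9]
grip_width: 23.6
shift [-1.2, -1.2, 1.8] turn [0.0, 0.1, 0.1]
t 8.65 pos [ 579.  -185.6   10.8] rpy [3.141e+00 1.000e-03 1.945e+00] F [-0.1 -0.9 -0.9] M [-0.18 -0.13 -0.01] w 23.6 q [-0.45  0.49  1.6  -0.    1.05 -0.83]
```

```bash
python3 -m inch '[[0,[0,0,-50],[0,0,0]],[0,[0,0,-100],[0,0,0]],[0,[0,0,-140],[0,0,0]],[0,[0,0,-140],[0,0,0]]]'; python3 -c "
from h import *
go([526,406.7,150],[np.pi,0,1.452]);st()"
```

```text
time_s: 9.05
position: [583.5, -187.3, 158.6]
tcp_rot: [3.131, 0.011, 1.946]
contact_force: [0.8, -1.0, -2.0]
grip_width: 23.4
shift [573.8, 163.9, 4.0] turn [0.7, 0.5, 28.3]
t 9.05 pos [ 583.5 -187.3  158.6] rpy [3.131 0.011 1.946] F [ 0.8 -1.  -2. ] M [-0.07 -0.11 -0.03] w 23.4 q [-0.45  0.31  1.51  0.    1.31 -0.83]
```

```bash
python3 -m inch '[[0,[574,164,0],[0,0,28.3]],[0,[574,164,0],[0,0,28.3]],[0,[574,164,0],[0,0,28.3]],[0,[574,164,0],[0,0,28.3]],[0,[574,164,0],[0,0,28.3]],[0,[574,164,0],[0,0,28.3]],[0,[574,164,0],[0,0,28.3]],[0,[574,164,0],[0,0,28.3]],[0,[574,164,0],[0,0,28.3]],[0,[574,164,0],[0,0,28.3]],[0,[574,164,0],[0,0,28.3]],[0,[574,164,0],[0,0,28.3]]]'; python3 -m inch '[[0,[0,0,0],[0,0,0]],[0,[0,0,0],[0,0,0]]]'; python3 -c "
from h import *
go([526,406.7,12],[np.pi,0,1.452]);st()"
```

```text
time_s: 10.25
position: [519.6, 408.0, 148.5]
tcp_rot: [-3.139, 0.002, 1.452]
contact_force: [1.7, 0.0, -0.9]
grip_width: 23.6
time_s: 10.45
position: [519.5, 407.1, 148.3]
tcp_rot: [-3.139, 0.003, 1.455]
contact_force: [0.3, -0.1, -2.6]
grip_width: 23.6
shift [0.7, 6.8, 136.3] turn [-0.1, 0.1, 0.2]
t 10.45 pos [519.5 407.1 148.3] rpy [-3.139e+00  3.000e-03  1.455e+00] F [ 0.3 -0.1 -2.6] M [-0.06 -0.08 -0.01] w 23.6 q [ 0.53  0.43  1.37 -0.    1.34  0.65]
```

```bash
python3 -m inch '[[0,[0.7,6.8,45],[0,0,0]],[0,[0.7,6.8,90],[0,0,0]],[0,[0.7,6.8,120],[0,0,0]],[0,[0.7,6.8,133],[0,0,0]],[0,[0.7,6.8,133],[0,0,0]],[46,[0.7,6.8,133],[0,0,0]],[46,[0.7,6.8,133],[0,0,0]],[46,[0.7,6.8,90],[0,0,0]],[46,[0.7,6.8,40],[0,0,0]],[46,[0.7,6.8,0],[0,0,0]],[46,[0.7,6.8,0],[0,0,0]]]'; python3 -c "
from h import *
go([488.8,-190.4,150],[np.pi,0,1.459]);st()"
```

```text
time_s: 11.55
position: [534.2, 410.3, 163.0]
tcp_rot: [3.125, -0.013, 1.452]
contact_force: [1.1, 0.8, 1.0]
grip_width: 46.1
shift [-601.9, 25.8, 5.7] turn [1.0, -0.7, -0.4]
t 11.55 pos [534.2 410.3 163. ] rpy [ 3.125 -0.013  1.452] F [1.1 0.8 1. ] M [-0.06 -0.12 -0.03] w 46.1 q [0.53 0.43 1.34 0.   1.35 0.65]
```

```bash
python3 -m inch '[[46,[-597,33,0],[0,0,0]],[46,[-597,33,0],[0,0,0]],[46,[-597,33,0],[0,0,0]],[46,[-597,33,0],[0,0,0]],[46,[-597,33,0],[0,0,0]],[46,[-597,33,0],[0,0,0]],[46,[-597,33,0],[0,0,0]],[46,[-597,33,0],[0,0,0]],[46,[-597,33,0],[0,0,0]],[46,[-597,33,0],[0,0,0]],[46,[-597,33,0],[0,0,0]],[46,[-597,33,0],[0,0,0]]]'; python3 -m inch '[[46,[0,0,0],[0,0,0]],[46,[0,0,0],[0,0,0]]]'; python3 -c "
from h import *
go([488.8,-190.4,9],[np.pi,0,1.459]);st()"
```

```text
time_s: 12.75
position: [490.4, -192.8, 152.2]
tcp_rot: [3.138, 0.002, 1.452]
contact_force: [1.0, 0.5, 0.2]
grip_width: 46.1
time_s: 12.95
position: [490.4, -191.4, 151.6]
tcp_rot: [3.14, 0.0, 1.449]
contact_force: [-0.1, 0.4, 0.0]
grip_width: 45.7
shift [0.9, -2.0, 142.6] turn [0.1, 0.0, -0.6]
t 12.95 pos [ 490.4 -191.4  151.6] rpy [3.14  0.    1.449] F [-0.1  0.4  0. ] M [ 0.04 -0.08 -0.04] w 45.7 q [-0.54  0.15  1.72  0.    1.27 -0.42]
```

```bash
python3 -m inch '[[46,[0.9,-1.5,45],[0,0,-0.6]],[46,[0.9,-1.5,90],[0,0,-0.6]],[46,[0.9,-1.5,125],[0,0,-0.6]],[46,[0.9,-1.5,142],[0,0,-0.6]],[46,[0.9,-1.5,142],[0,0,-0.6]],[0,[0.9,-1.5,142],[0,0,-0.6]],[0,[0.9,-1.5,142],[0,0,-0.6]],[0,[0.9,-1.5,142],[0,0,-0.6]],[0,[0.9,-1.5,142],[0,0,-0.6]]]' 30; python3 -m inch '[[0,[0,0,-50],[0,0,0]],[0,[0,0,-100],[0,0,0]],[0,[0,0,-140],[0,0,0]],[0,[0,0,-140],[0,0,0]],[0,[0,0,-140],[0,0,0]]]'; python3 -c "
from h import *
go([595.5,398.3,150],[np.pi,0,1.452]);st()"
```

```text
time_s: 13.85
position: [489.4, -188.7, 9.1]
tcp_rot: [3.14, -0.0, 1.463]
contact_force: [1.4, 1.6, 2.1]
grip_width: 23.5
time_s: 14.35
position: [488.8, -189.2, 148.9]
tcp_rot: [3.14, 0.001, 1.462]
contact_force: [-1.0, 0.1, -2.4]
grip_width: 23.9
shift [595.6, 42.6, -1.4] turn [0.1, 0.0, 0.6]
t 14.35 pos [ 488.8 -189.2  148.9] rpy [3.140e+00 1.000e-03 1.462e+00] F [-1.   0.1 -2.4] M [ 0.01 -0.04  0.01] w 23.9 q [-0.53  0.15  1.73 -0.    1.26 -0.43]
```

```bash
python3 -m inch '[[0,[595,42,0],[0,0,0.6]],[0,[595,42,0],[0,0,0.6]],[0,[595,42,0],[0,0,0.6]],[0,[595,42,0],[0,0,0.6]],[0,[595,42,0],[0,0,0.6]],[0,[595,42,0],[0,0,0.6]],[0,[595,42,0],[0,0,0.6]],[0,[595,42,0],[0,0,0.6]],[0,[595,42,0],[0,0,0.6]],[0,[595,42,0],[0,0,0.6]],[0,[595,42,0],[0,0,0.6]],[0,[595,42,0],[0,0,0.6]]]'; python3 -m inch '[[0,[0,0,0],[0,0,0]],[0,[0,0,0],[0,0,0]],[0,[0,0,0],[0,0,0]]]'; python3 -c "
from h import *
go([595.5,398.3,12],[np.pi,0,1.452]);st()"
```

```text
time_s: 15.55
position: [592.5, 399.0, 143.6]
tcp_rot: [-3.136, 0.004, 1.452]
contact_force: [1.1, -0.1, -1.7]
grip_width: 24.1
time_s: 15.85
position: [593.5, 396.0, 145.6]
tcp_rot: [-3.138, 0.003, 1.451]
contact_force: [1.0, -1.3, -1.9]
grip_width: 23.8
shift [3.0, 2.3, 133.6] turn [-0.2, 0.2, -0.0]
t 15.85 pos [593.5 396.  145.6] rpy [-3.138e+00  3.000e-03  1.451e+00] F [ 1.  -1.3 -1.9] M [-0.02 -0.13 -0.01] w 23.8 q [ 0.47  0.55  1.21 -0.    1.39  0.59]
```

```bash
python3 -m inch '[[0,[3,2.3,45],[0,0,0]],[0,[3,2.3,90],[0,0,0]],[0,[3,2.3,115],[0,0,0]],[0,[3,2.3,131],[0,0,0]],[0,[3,2.3,131],[0,0,0]],[46,[3,2.3,131],[0,0,0]],[46,[3,2.3,131],[0,0,0]],[46,[3,2.3,90],[0,0,0]],[46,[3,2.3,40],[0,0,0]],[46,[3,2.3,-30],[0,0,0]],[46,[3,2.3,-60],[0,0,0]]]'; python3 - <<'E'
from h import *
st()
p,d=cap('side','side4');q,e=cap('top','top4')
E
```

```text
time_s: 16.95
position: [598.4, 401.1, 214.0]
tcp_rot: [3.137, -0.003, 1.452]
contact_force: [0.5, -0.4, -0.6]
grip_width: 46.0
t 16.95 pos [598.4 401.1 214. ] rpy [ 3.137e+00 -3.000e-03  1.452e+00] F [ 0.5 -0.4 -0.6] M [-0.03 -0.12 -0.02] w 46.0 q [ 0.47  0.51  1.13 -0.    1.5   0.59]
```

View pics/side4.png

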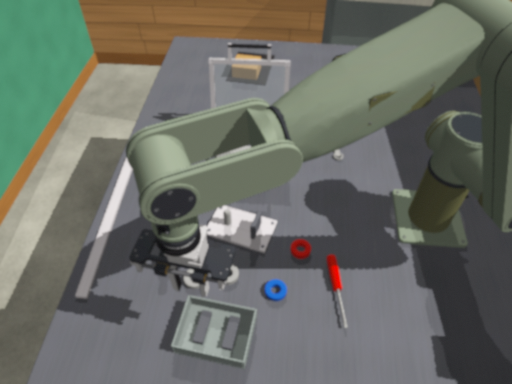

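View pics/top4.png

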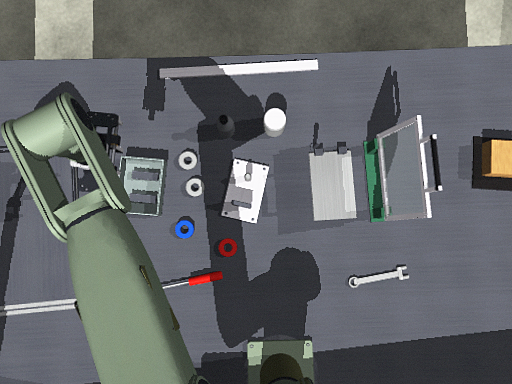

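Both offcuts lie in the tray (side (202,328) and (230,333)) and the bed is clear. Next, the plate.

```bash
python3 -c "
from h import *
go([496.5,100.5,150],[np.pi,0,1.322])"
```

```text
shift [-314.9, -71.9, 68.3] turn [1.1, -0.9, 7.5]
```

```bash
python3 -m inch '[[40,[-313,-68,30],[0,0,7.5]],[40,[-313,-68,60],[0,0,7.5]],[40,[-313,-68,60],[0,0,7.5]],[40,[-313,-68,60],[0,0,7.5]],[40,[-313,-68,60],[0,0,7.5]],[40,[-313,-68,60],[0,0,7.5]],[40,[-313,-68,60],[0,0,7.5]],[40,[-313,-68,60],[0,0,7.5]],[40,[-313,-68,60],[0,0,7.5]],[40,[-313,-68,60],[0,0,7.5]]]'; python3 - <<'E'
from h import *
st()
p,d=cap('side','side5')
cv2.imwrite('pics/c6.png',cv2.resize(p[140:270,180:310][:,:,::-1],None,fx=4.5,fy=4.5,interpolation=cv2.INTER_CUBIC))
C=cloud('side',d)
# tab & shaft tops from depth
m=(C[...,2]>55)&(C[...,2]<80)&(abs(C[...,0]-540)<90)&(abs(C[...,1]-90)<60)
k,lab=cv2.connectedComponents(m.astype(np.uint8))
for i in range(1,k):
    if (lab==i).sum()>5: print((lab==i).sum(),C[lab==i].mean(0).round(1),C[lab==i].min(0).round(),C[lab==i].max(0).round())
go([496.5,100.5,25],[np.pi,0,1.322])
E
```

```text
time_s: 18.05
position: [494.4, 98.9, 150.0]
tcp_rot: [3.138, -0.001, 1.322]
contact_force: [-0.5, -0.0, 0.2]
grip_width: 40.0
t 18.05 pos [494.4  98.9 150. ] rpy [ 3.138e+00 -1.000e-03  1.322e+00] F [-0.5 -0.   0.2] M [-0.07 -0.06  0.01] w 40.0 q [0.03 0.11 1.78 0.   1.25 0.27]
42 [580.8  83.5  61.9] [572.  73.  55.] [592.  92.  68.]
105 [498.7 104.   64.4] [486.  72.  55.] [512. 132.  70.]
shift [1.8, 1.6, 124.7] turn [0.2, -0.1, 0.0]
```

View pics/c6.png

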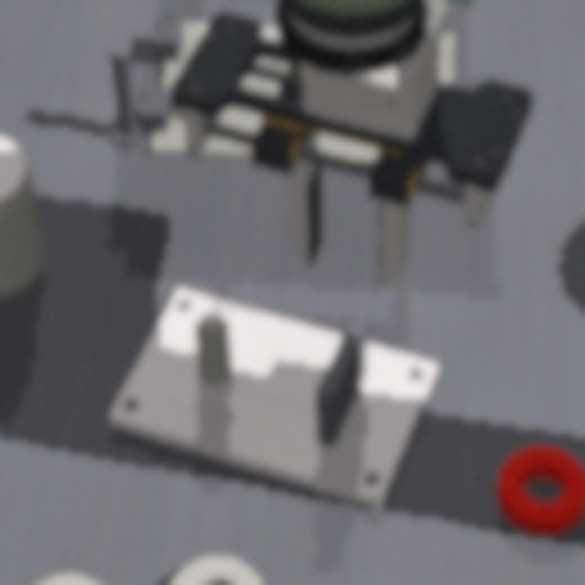

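The fingers hang above the tab (crop (340,390)), and the side depth puts the tab at (498.7, 104). Next I descend and grip.

```bash
python3 -m inch '[[40,[2.5,2,45],[0,0,0]],[40,[2.5,2,90],[0,0,0]],[40,[2.5,2,115],[0,0,0]],[40,[2.5,2,124],[0,0,0]],[40,[2.5,2,124],[0,0,0]],[0,[2.5,2,124],[0,0,0]],[0,[2.5,2,124],[0,0,0]],[0,[2.5,2,124],[0,0,0]],[0,[2.5,2,124],[0,0,0]],[0,[2.5,2,124],[0,0,0]]]' 60; python3 -c "
from h import *
st()"
```

```text
time_s: 19.1
position: [497.4, 99.7, 26.0]
tcp_rot: [3.138, -0.001, 1.321]
contact_force: [2.8, -1.0, 3.8]
grip_width: 11.8
t 19.1 pos [497.4  99.7  26. ] rpy [ 3.138e+00 -1.000e-03  1.321e+00] F [ 2.8 -1.   3.8] M [ 0.01 -0.01 -0.08] w 11.8 q [0.03 0.29 1.86 0.   0.99 0.28]
```

```bash
python3 -m inch '[[0,[0,0,-5],[0,0,0]],[0,[0,0,-15],[0,0,0]],[0,[0,0,-35],[0,0,0]],[0,[0,0,-60],[0,0,0]],[0,[0,0,-80],[0,0,0]],[0,[0,0,-80],[0,0,0]],[0,[0,0,-80],[0,0,0]]]'; python3 - <<'E'
from h import *
st()
p,d=cap('side','side6')
cv2.imwrite('pics/c7.png',cv2.resize(p[100:270,160:330][:,:,::-1],None,fx=3.5,fy=3.5,interpolation=cv2.INTER_CUBIC))
E
```

```text
time_s: 19.8
position: [494.1, 99.8, 103.6]
tcp_rot: [-3.139, 0.001, 1.321]
contact_force: [-0.4, 0.8, -8.2]
grip_width: 11.6
t 19.8 pos [494.1  99.8 103.6] rpy [-3.139e+00  1.000e-03  1.321e+00] F [-0.4  0.8 -8.2] M [0.04 0.34 0.01] w 11.6 q [0.03 0.17 1.81 0.   1.16 0.28]
```

View pics/c7.png

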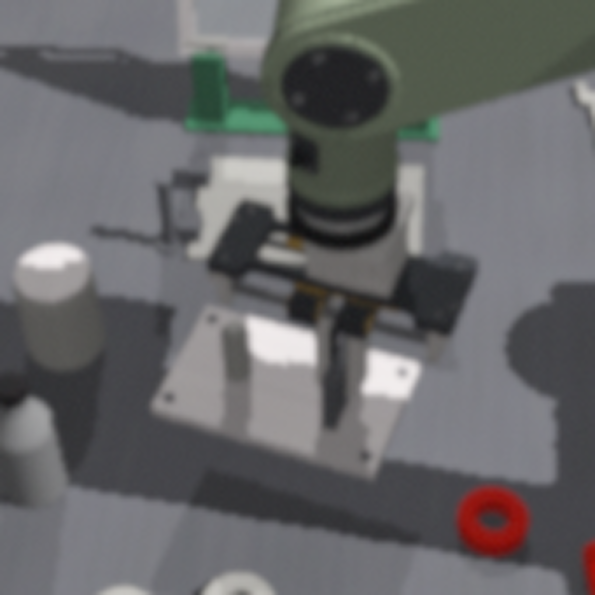

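The plate is lifted and held level. I'll fit its plane and yaw from depth to check for slip.

```bash
cat >> h.py <<'E'
def plate_fit(n,d,thick=10,guess=None,tol=8,xyc=(535,90),r=130,zlo=30,zhi=200,iters=300):
    """RANSAC plane on bright plate face; returns normal & points"""
    C=cloud(n,d).reshape(-1,3); m=(np.hypot(C[:,0]-xyc[0],C[:,1]-xyc[1])<r)&(C[:,2]>zlo)&(C[:,2]<zhi)
    P=C[m]; rng=np.random.default_rng(0); best=None;bc=0
    for _ in range(iters):
        a,b,c=P[rng.choice(len(P),3,False)]; nn=np.cross(b-a,c-a); L=np.linalg.norm(nn)
        if L<500: continue
        nn/=L
        if abs(nn[2])<0.75: continue
        k=abs((P-a)@nn)<3
        if k.sum()>bc: bc=k.sum();best=k
    Q=P[best]; c=Q.mean(0); nn=np.linalg.svd(Q-c)[2][2]; nn*=np.sign(nn[2])
    k=abs((P-c)@nn)<4; Q=P[k]; c=Q.mean(0); nn=np.linalg.svd(Q-c,full_matrices=False)[2][2]; nn*=np.sign(nn[2])
    return nn,c,Q
E
python3 - <<'E'
from h import *
nn,c,Q=plate_fit('side',np.load('pics/side6.npy'))
print(nn.round(4),c.round(1),len(Q))
s=Ro.from_euler('xyz',telemetry.get_state()['tcp_rot']).as_matrix(); print('normal in tool',(s.T@nn).round(3))
E
```

```text
[0.0038 0.004  1.    ] [539.7  98.2  88.7] 1752
normal in tool [ 0.004 -0.001 -1.   ]
```

```bash
cat >> h.py <<'E'
SO=np.array([555.4,-179.4]); SY=0.034
T=np.array([[0,1,0],[1,0,0],[0,0,-1.]])
def plate_tool(heel_local,theta,yaw=SY,tcp=(-45,0,25),yofs=0.):
    R=Ro.from_euler('z',yaw)*Ro.from_euler('y',theta)
    S=Ro.from_euler('z',SY).as_matrix()
    h=np.r_[SO,0]+S@np.array(heel_local,float)
    p=h+R.apply(np.array(tcp)-np.array([90,0,0]))
    return p,Ro.from_matrix(R.as_matrix()@T)
def gom(p,R1):
    s=telemetry.get_state(); R0=Ro.from_euler('xyz',s['tcp_rot'])
    print('shift',R0.inv().apply(p-s['position']).round(1).tolist(),'turn',np.degrees((R0.inv()*R1).as_rotvec()).round(2).tolist())
E
python3 - <<'E'
from h import *
p,R=plate_tool([80,0,90],0.35); print(p); gom(p,R)
E
```

```text
[ 517.1792312  -180.70000711  159.77552183]
shift [-265.9, 92.2, -57.1] turn [19.68, -2.81, -16.09]
```

```bash
python3 -m inch '[[0,[0,0,-30],[0,0,0]],[0,[-15,5,-57],[1,0,-1]],[0,[-40,14,-57],[3,-0.4,-2.5]],[0,[-70,24,-57],[5,-0.7,-4]],[0,[-105,36,-57],[8,-1.1,-6.5]],[0,[-140,48,-57],[11,-1.6,-9]],[0,[-175,61,-57],[14,-2,-11.5]],[0,[-210,73,-57],[17,-2.4,-14]],[0,[-240,83,-57],[19,-2.7,-15.5]],[0,[-260,90,-57],[19.7,-2.8,-16.1]],[0,[-266,92,-57],[19.7,-2.8,-16.1]],[0,[-266,92,-57],[19.7,-2.8,-16.1]]]'; python3 -m inch '[[0,[0,0,0],[0,0,0]],[0,[0,0,0],[0,0,0]]]'; python3 - <<'E'
from h import *
st()
p,R=plate_tool([80,0,90],0.35); gom(p,R)
q,d=cap('side','side7');a,b=cap('top','top7')
cv2.imwrite('pics/c8.png',np.hstack([cv2.resize(q[60:210,190:320][:,:,::-1],None,fx=3,fy=3,interpolation=cv2.INTER_CUBIC),cv2.resize(a[110:260,290:420][:,:,::-1],None,fx=3,fy=3,interpolation=cv2.INTER_CUBIC)]))
nn,c,Q=plate_fit('side',d,xyc=(550,-180),zlo=40,zhi=260); print(nn,c,len(Q))
s=Ro.from_euler('xyz',telemetry.get_state()['tcp_rot']).as_matrix(); print('normal in tool',(s.T@nn).round(3))
E
```

```text
time_s: 21.05
position: [518.0, -180.8, 159.5]
tcp_rot: [-2.793, -0.002, 1.603]
contact_force: [-0.6, 0.9, -7.7]
grip_width: 11.7
time_s: 21.25
position: [518.5, -179.3, 161.2]
tcp_rot: [-2.795, -0.001, 1.606]
contact_force: [0.9, 0.2, -7.7]
grip_width: 11.5
t 21.25 pos [ 518.5 -179.3  161.2] rpy [-2.795e+00 -1.000e-03  1.606e+00] F [ 0.9  0.2 -7.7] M [-0.03 -0.5  -0.01] w 11.5 q [-0.4   0.43  1.38 -0.14  1.64 -0.42]
shift [-1.4, -0.8, 1.8] turn [0.2, -0.04, 0.1]
[0.33934923 0.01611682 0.94052238] [ 553.61895574 -166.51257636  132.98738475] 1106
normal in tool [ 0.005  0.001 -1.   ]
```

View pics/c8.png

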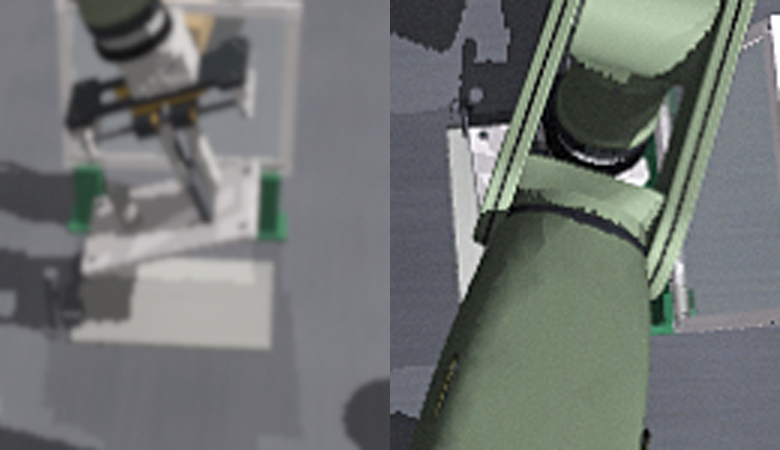

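```bash
python3 - <<'E'
from h import *
d=np.load('pics/side7.npy')
nn,c,Q=plate_fit('side',d,xyc=(550,-180),zlo=40,zhi=260)
s=telemetry.get_state(); R=Ro.from_euler('xyz',s['tcp_rot']).as_matrix()@T.T
L=(Q-s['position'])@R+[-45,0,25]
k=abs(L[:,2]-10)<5; L=L[k]
print(len(L),L[:,2].mean())
for lo in range(-90,90,20):
    e=L[(L[:,0]>lo)&(L[:,0]<lo+20)]; 
    if len(e)>10: print(lo,len(e),np.sort(e[:,1])[[0,2,-3,-1]].round(1))
for lo in range(-60,60,20):
    e=L[(L[:,1]>lo)&(L[:,1]<lo+20)]
    if len(e)>10: print('y',lo,len(e),np.sort(e[:,0])[[0,2,-3,-1]].round(1))
E
```

```text
1106 10.06043497984278
-90 144 [-52.4 -49.1  57.7  59.1]
-70 149 [-51.1 -48.4  57.   58.9]
-50 57 [10.3 15.9 56.8 59.8]
-30 106 [-34.3 -26.5  56.   57.2]
-10 148 [-53.8 -50.2  56.8  57.4]
10 143 [-54.8 -49.9  57.2  59.1]
30 109 [-55.7 -51.2  57.9  58.8]
50 102 [-34.6 -27.6  58.2  59.6]
70 132 [-57.2 -49.8  56.9  57.4]
y -60 77 [-90.4 -90.   86.2  88.6]
y -40 145 [-91.8 -90.4  86.3  87.9]
y -20 169 [-90.7 -89.8  87.2  88.3]
y 0 208 [-90.1 -89.1  88.   89. ]
y 20 248 [-90.3 -89.3  88.4  89.9]
y 40 259 [-90.8 -90.4  86.7  89.1]
```

```bash
sed -i 's/^SO=.*/SO=np.array([555.,-179.8]); SY=0.034/; s/tcp=(-45,0,25)/tcp=(-44.5,-2,25)/' h.py; python3 - <<'E'
from h import *
p,R=plate_tool([80,0,14],0.35); print(p); gom(p,R)
E
```

```text
[ 517.31663301 -183.08288497   83.60407292]
shift [-3.5, 25.0, 73.9] turn [0.24, 0.0, 0.09]
```

```bash
python3 -m inch '[[0,[-1,5,15],[0,0,0]],[0,[-2,10,30],[0,0,0]],[0,[-3.5,16,48],[0,0,0]],[0,[-3.5,22,64],[0,0,0]],[0,[-3.5,25,72],[0.2,0,0]],[0,[-3.5,25,72],[0.2,0,0]],[0,[-3.5,25,72],[0.2,0,0]]]'; python3 - <<'E'
from h import *
st()
p,R=plate_tool([80,0,14],0.35); gom(p,R)
q,d=cap('side','side8')
cv2.imwrite('pics/c9.png',cv2.resize(q[120:190,190:300][:,:,::-1],None,fx=7,fy=7,interpolation=cv2.INTER_CUBIC))
E
```

```text
time_s: 22.05
position: [518.1, -184.3, 85.2]
tcp_rot: [-2.792, -0.0, 1.605]
contact_force: [0.9, -0.2, -7.1]
grip_width: 11.9
t 22.05 pos [ 518.1 -184.3   85.2] rpy [-2.792 -0.     1.605] F [ 0.9 -0.2 -7.1] M [-0.04 -0.49 -0.01] w 11.9 q [-0.41  0.52  1.43 -0.15  1.51 -0.41]
shift [1.2, -0.2, 1.7] turn [0.01, -0.01, 0.01]
```

View pics/c9.png

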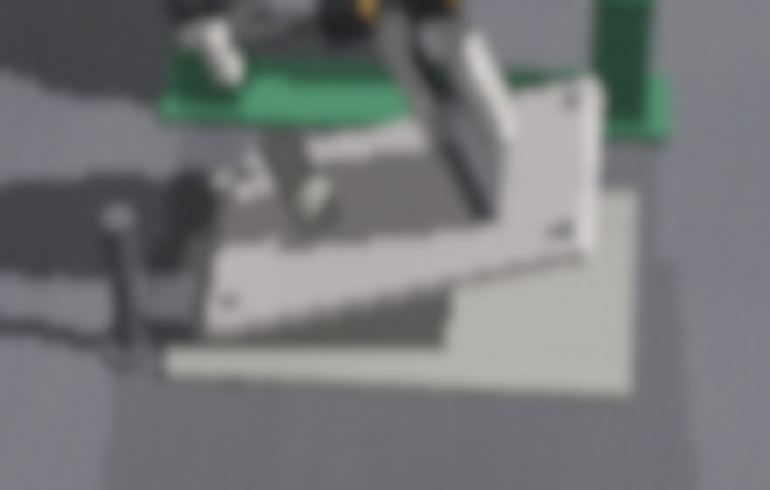

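```bash
python3 - <<'E'
from h import *
s=telemetry.get_state(); R=Ro.from_euler('xyz',s['tcp_rot']).as_matrix()@T.T
for nm,P in {'nose near bot':(90,55,0),'nose near top':(90,55,10),'tail near top':(-90,55,10),'tail near bot':(-90,55,0),'tail far top':(-90,-55,10),'hole near tail':(-80,45,10),'shaft':(40,0,64)}.items():
    X=s['position']+R@(np.array(P)-[-44.5,-2,25]); print(nm,X.round(1),((w2px('side',X)[0]-[190,120]+.5)*7-.5).round(0))
S=Ro.from_euler('z',SY).as_matrix()
for P in [(100,65,6),(-110,65,6),(90,49,26),(90,-49,26),(90,49,6),(118,45,83)]:
    X=np.r_[SO,0]+S@np.array(P,float); print(P,((w2px('side',X)[0]-[190,120]+.5)*7-.5).round(0))
E
```

```text
nose near bot [ 634.6 -123.6   16.4] [213. 340.]
nose near top [ 638.  -123.4   25.8] [204. 326.]
tail near top [ 468.9 -129.2   87.3] [584. 245.]
tail near bot [ 465.5 -129.3   77.9] [592. 261.]
tail far top [ 472.7 -239.1   87.3] [594.  76.]
hole near tail [ 478.6 -138.9   83.9] [563. 234.]
shaft [ 611.3 -179.4   93.7] [273. 134.]
(100, 65, 6) [171. 373.]
(-110, 65, 6) [635. 395.]
(90, 49, 26) [194. 318.]
(90, -49, 26) [220. 169.]
(90, 49, 6) [197. 348.]
(118, 45, 83) [123. 218.]
```

```bash
python3 - <<'E'
from h import *
p,R=plate_tool([84,0,7],0.35); gom(p,R)
p,R=plate_tool([84,0,4],0.35); gom(p,R)
E
```

```text
shift [1.5, 5.6, 7.8] turn [0.1, 0.03, 0.0]
shift [1.5, 6.7, 10.6] turn [0.1, 0.03, 0.0]
```

```bash
python3 -m inch '[[0,[1.3,3,4],[0,0,0]],[0,[1.3,5.6,7.8],[0,0,0]],[0,[1.3,5.6,7.8],[0,0,0]],[0,[1.3,6.2,9],[0,0,0]],[0,[1.3,6.2,9],[0,0,0]]]'; python3 - <<'E'
from h import *
st()
p,R=plate_tool([84,0,6],0.35); gom(p,R)
E
```

```text
time_s: 22.6
position: [521.4, -183.2, 76.2]
tcp_rot: [-2.793, 0.001, 1.605]
contact_force: [-1.4, -0.0, 0.1]
grip_width: 11.9
t 22.6 pos [ 521.4 -183.2   76.2] rpy [-2.793e+00  1.000e-03  1.605e+00] F [-1.4 -0.   0.1] M [ 0.21 -0.37  0.03] w 11.9 q [-0.4   0.53  1.43 -0.15  1.5  -0.4 ]
shift [0.2, 0.1, 0.5] turn [0.1, 0.03, -0.01]
```

```bash
cat > piv.py <<'E'
from h import *
import sys
def piv(x0,z0,t0,ts,x1=None):
    p0,R0=plate_tool([x0,0,z0],t0)
    for t in ts:
        p,R=plate_tool([x0,0,z0],t); print(round(t,3),R0.inv().apply(p-p0).round(1).tolist(),np.degrees((R0.inv()*R).as_rotvec()).round(1).tolist())
E
python3 -c "
from piv import *
piv(84,6,.349,[.31,.27,.23,.19,.15,.11,.07])"
```

```text
0.31 [0.0, -0.9, 5.3] [-2.2, -0.0, -0.0]
0.27 [0.0, -1.6, 10.7] [-4.5, 0.0, -0.0]
0.23 [0.0, -2.0, 16.1] [-6.8, -0.0, -0.0]
0.19 [0.0, -2.3, 21.6] [-9.1, 0.0, -0.0]
0.15 [0.0, -2.3, 27.1] [-11.4, -0.0, 0.0]
0.11 [0.0, -2.1, 32.6] [-13.7, -0.0, -0.0]
0.07 [0.0, -1.7, 38.0] [-16.0, 0.0, -0.0]
```

```bash
python3 -m inch '[[0,[0,-0.5,2.6],[-1.1,0,0]],[0,[0,-0.9,5.3],[-2.2,0,0]],[0,[0,-1.3,8],[-3.4,0,0]],[0,[0,-1.6,10.7],[-4.5,0,0]],[0,[0,-1.8,13.4],[-5.6,0,0]],[0,[0,-2,16.1],[-6.8,0,0]],[0,[0,-2,16.1],[-6.8,0,0]]]'; python3 - <<'E'
from h import *
st()
p,R=plate_tool([84,0,6],0.23); gom(p,R)
q,d=cap('side','side9')
cv2.imwrite('pics/c10.png',cv2.resize(q[120:190,190:300][:,:,::-1],None,fx=7,fy=7,interpolation=cv2.INTER_CUBIC))
nn,c,Q=plate_fit('side',d,xyc=(550,-180),zlo=20,zhi=160); print(nn.round(4))
E
```

```text
time_s: 23.3
position: [513.8, -183.5, 61.1]
tcp_rot: [-2.914, 0.001, 1.604]
contact_force: [-1.8, 0.3, 5.4]
grip_width: 11.6
t 23.3 pos [ 513.8 -183.5   61.1] rpy [-2.914e+00  1.000e-03  1.604e+00] F [-1.8  0.3  5.4] M [ 0.24 -0.67  0.03] w 11.6 q [-0.44  0.45  1.56 -0.11  1.34 -0.44]
shift [0.3, 0.1, 0.1] turn [0.16, 0.03, -0.04]
[0.2184 0.0048 0.9758]
```

View pics/c10.png

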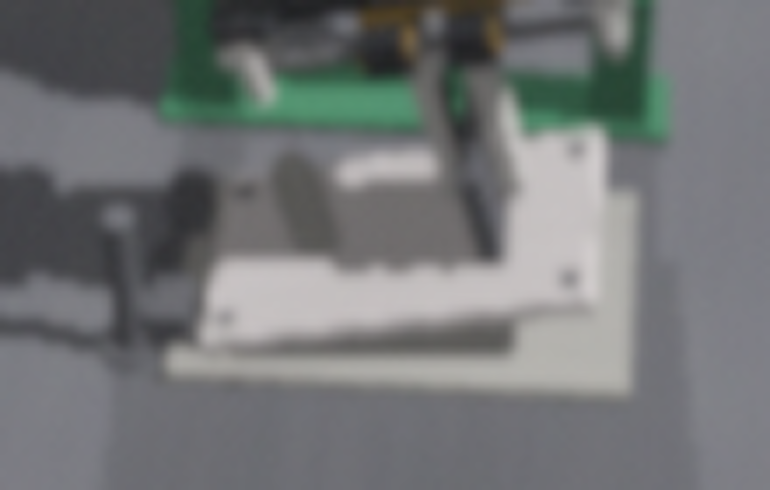

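```bash
python3 -c "
from piv import *
piv(84,6,.229,[.19,.15,.11,.07,.04,.02,0])"
```

```text
0.19 [0.0, -0.9, 5.3] [-2.2, 0.0, -0.0]
0.15 [0.0, -1.6, 10.7] [-4.5, -0.0, -0.0]
0.11 [0.0, -2.0, 16.1] [-6.8, -0.0, -0.0]
0.07 [0.0, -2.3, 21.6] [-9.1, 0.0, -0.0]
0.04 [0.0, -2.3, 25.7] [-10.8, -0.0, -0.0]
0.02 [0.0, -2.3, 28.5] [-12.0, -0.0, -0.0]
0 [0.0, -2.2, 31.2] [-13.1, 0.0, -0.0]
```

```bash
python3 -m inch '[[0,[0,-0.5,2],[-1.1,0,0]],[0,[0,-0.9,4.5],[-2.2,0,0]],[0,[0,-1.2,7.2],[-3.4,0,0]],[0,[0,-1.5,9.9],[-4.5,0,0]],[0,[0,-1.7,12.6],[-5.7,0,0]],[0,[0,-2,15.3],[-6.8,0,0]],[0,[0,-2.1,18],[-8,0,0]],[0,[0,-2.2,20.8],[-9.1,0,0]],[0,[0,-2.2,20.8],[-9.1,0,0]]]'; python3 - <<'E'
from h import *
st()
p,R=plate_tool([84,0,6],0.07); gom(p,R)
E
```

```text
time_s: 24.25
position: [506.6, -183.6, 40.6]
tcp_rot: [-3.072, 0.0, 1.604]
contact_force: [-2.0, -0.5, 5.9]
grip_width: 11.7
t 24.25 pos [ 506.6 -183.6   40.6] rpy [-3.072  0.     1.604] F [-2.  -0.5  5.9] M [ 0.06 -0.9   0.03] w 11.7 q [-0.49  0.37  1.71 -0.04  1.12 -0.5 ]
shift [0.2, 0.1, 0.2] turn [0.03, 0.01, -0.04]
```

```bash
python3 -m inch '[[0,[0,0,2],[-0.9,0,0]],[0,[0,0,4],[-1.7,0,0]],[0,[0,0,6],[-2.6,0,0]],[0,[0,0.1,7.6],[-3.3,0,0]],[0,[0,0.1,8.8],[-3.8,0,0]],[0,[0,0.1,9.4],[-4,0,0]],[0,[0,0.1,9.4],[-4,0,0]]]'; python3 - <<'E'
from h import *
st()
p,R=plate_tool([84,0,6],0.0); gom(p,R)
p,R=plate_tool([90,0,6],0.0); gom(p,R)
E
```

```text
time_s: 24.95
position: [504.7, -183.7, 31.9]
tcp_rot: [-3.138, 0.0, 1.605]
contact_force: [-7.4, 0.0, 13.3]
grip_width: 11.8
t 24.95 pos [ 504.7 -183.7   31.9] rpy [-3.138  0.     1.605] F [-7.4  0.  13.3] M [0.04 0.02 0.05] w 11.8 q [-0.51  0.34  1.77 -0.    1.03 -0.54]
shift [0.2, -0.1, 0.9] turn [-0.23, 0.0, 0.0]
shift [0.2, 5.9, 0.9] turn [-0.23, 0.0, 0.0]
```

```bash
python3 -m inch '[[0,[0.2,1,-1],[0,0,0]],[0,[0.2,2,-1],[0,0,0]],[0,[0.2,3,-1],[0,0,0]],[0,[0.2,4,-1],[0,0,0]],[0,[0.2,5,-1],[0,0,0]],[0,[0.2,6,-1],[0,0,0]],[0,[0.2,7,-1],[0,0,0]],[0,[0.2,7,-1],[0,0,0]]]'; python3 - <<'E'
from h import *
st()
p,R=plate_tool([90,0,6],0.0); gom(p,R)
q,d=cap('side','side10')
cv2.imwrite('pics/c11.png',cv2.resize(q[120:190,190:300][:,:,::-1],None,fx=7,fy=7,interpolation=cv2.INTER_CUBIC))
E
```

```text
time_s: 25.75
position: [509.9, -182.9, 32.0]
tcp_rot: [-3.134, -0.001, 1.605]
contact_force: [-11.2, -1.5, 11.5]
grip_width: 11.4
t 25.75 pos [ 509.9 -182.9   32. ] rpy [-3.134e+00 -1.000e-03  1.605e+00] F [-11.2  -1.5  11.5] M [-0.09  0.3   0.03] w 11.4 q [-0.5   0.35  1.76 -0.    1.04 -0.53]
shift [-0.5, 0.7, 1.0] turn [-0.45, -0.06, 0.01]
```

View pics/c11.png

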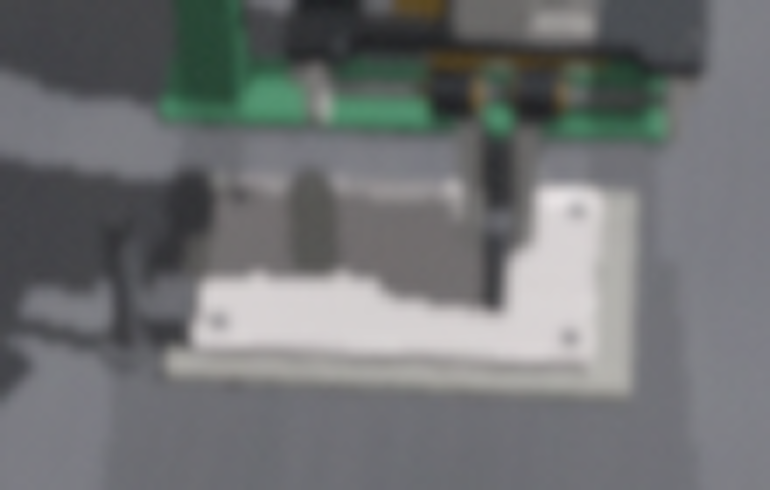

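```bash
python3 -m inch '[[0,[-0.3,1,-1],[0,0,0]],[0,[-0.3,2,-1],[0,0,0]],[0,[-0.3,3,-1],[0,0,0]],[0,[-0.3,4,-1],[0,0,0]],[0,[-0.3,4,-1],[0,0,0]]]'; python3 - <<'E'
from h import *
st()
E
```

```text
time_s: 26.3
position: [512.3, -182.7, 32.4]
tcp_rot: [-3.13, -0.002, 1.605]
contact_force: [-13.7, -0.1, 11.9]
grip_width: 11.9
t 26.3 pos [ 512.3 -182.7   32.4] rpy [-3.130e+00 -2.000e-03  1.605e+00] F [-13.7  -0.1  11.9] M [-0.19  0.72 -0.02] w 11.9 q [-0.5   0.36  1.75 -0.    1.05 -0.53]
```

```bash
python3 -m inch '[[0,[0,1,-1],[0,0,0]],[0,[0,2,-1],[0,0,0]],[0,[0,3,-1],[0,0,0]],[0,[0,3,-1],[0,0,0]],[0,[0,3,-1],[0,0,0]]]'; python3 - <<'E'
from h import *
st()
E
```

```text
time_s: 26.8
position: [512.5, -182.8, 32.8]
tcp_rot: [-3.124, -0.002, 1.606]
contact_force: [-20.8, -2.6, 15.2]
grip_width: 12.1
t 26.8 pos [ 512.5 -182.8   32.8] rpy [-3.124e+00 -2.000e-03  1.606e+00] F [-20.8  -2.6  15.2] M [-0.47  1.69 -0.02] w 12.1 q [-0.5   0.36  1.74 -0.01  1.06 -0.53]
```

Against the stops: 7 N more force gave only 0.2 mm. I'll relax and check flatness before releasing.

```bash
python3 -m inch '[[0,[0,-1,0],[0,0,0]],[0,[0,-2,0.5],[0,0,0]],[0,[0,-2,0.5],[0,0,0]]]'; python3 - <<'E'
from h import *
st()
q,d=cap('side','side11')
nn,c,Q=plate_fit('side',d,xyc=(550,-180),zlo=10,zhi=60); print(nn.round(4),c.round(1))
cv2.imwrite('pics/c12.png',cv2.resize(q[120:190,190:300][:,:,::-1],None,fx=7,fy=7,interpolation=cv2.INTER_CUBIC))
E
```

```text
time_s: 27.1
position: [512.4, -182.8, 32.6]
tcp_rot: [-3.129, -0.002, 1.605]
contact_force: [-15.4, -2.0, 12.0]
grip_width: 11.9
t 27.1 pos [ 512.4 -182.8   32.6] rpy [-3.129e+00 -2.000e-03  1.605e+00] F [-15.4  -2.   12. ] M [-0.3   0.96 -0.02] w 11.9 q [-0.5   0.36  1.75 -0.01  1.05 -0.53]
[0.0025 0.0015 1.    ] [ 561.1 -171.6   18. ]
```

View pics/c12.png

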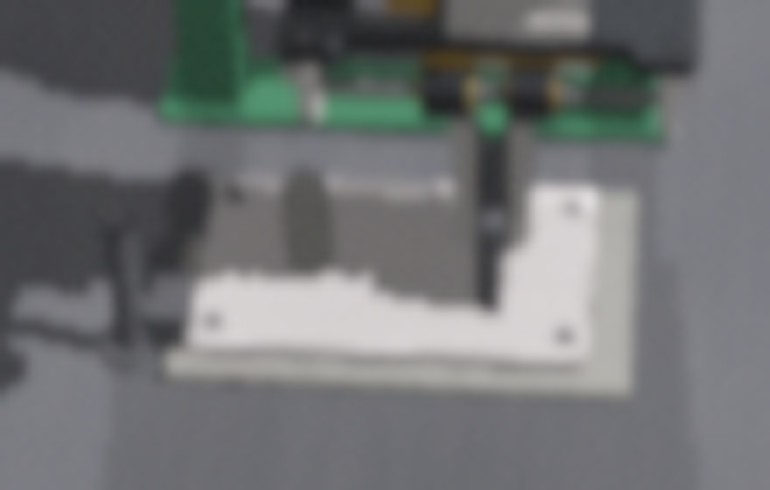

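```bash
python3 - <<'E'
from h import *
S=Ro.from_euler('z',SY).as_matrix()
for P in [(90,55,16),(-90,55,16),(-90,-55,16),(90,55,6),(-90,55,6),(100,65,6),(-110,65,6),(-110,-65,6),(-80,45,16),(80,45,16),(-80,-45,16)]:
    X=np.r_[SO,0]+S@np.array(P,float); print(P,((w2px('side',X)[0]-[190,120]+.5)*7-.5).round(0))
E
```

```text
(90, 55, 16) [194. 343.]
(-90, 55, 16) [592. 362.]
(-90, -55, 16) [600. 193.]
(90, 55, 6) [196. 358.]
(-90, 55, 6) [591. 377.]
(100, 65, 6) [171. 373.]
(-110, 65, 6) [635. 395.]
(-110, -65, 6) [642. 196.]
(-80, 45, 16) [571. 345.]
(80, 45, 16) [219. 328.]
(-80, -45, 16) [579. 207.]
```

```bash
python3 -m inch '[[0,[0,-2,0],[0,0,0]],[0,[0,-4,0],[0,0,0]],[0,[0,-4,0],[0,0,0]]]'; python3 -m inch '[[14,[0,0,0],[0,0,0]],[20,[0,0,0],[0,0,0]],[40,[0,0,0],[0,0,0]],[40,[0,0,0],[0,0,0]],[40,[0,0,0],[0,0,0]]]'; python3 - <<'E'
from h import *
st()
E
```

```text
time_s: 27.45
position: [512.4, -182.8, 32.4]
tcp_rot: [-3.137, -0.001, 1.605]
contact_force: [-2.4, -0.4, 0.3]
grip_width: 11.6
time_s: 27.95
position: [514.0, -183.1, 33.6]
tcp_rot: [-3.139, -0.0, 1.605]
contact_force: [-0.1, 0.3, 0.6]
grip_width: 38.6
t 27.95 pos [ 514.  -183.1   33.6] rpy [-3.139 -0.     1.605] F [-0.1  0.3  0.6] M [-0.01 -0.12  0.01] w 38.6 q [-0.5   0.35  1.75 -0.    1.04 -0.53]
```

```bash
python3 -m inch '[[40,[0,0,-40],[0,0,0]],[40,[0,0,-80],[0,0,0]],[40,[0,0,-120],[0,0,0]],[40,[120,0,-130],[0,0,0]],[40,[430,0,-130],[0,0,0]],[40,[430,0,-130],[0,0,0]],[40,[430,0,-130],[0,0,0]],[40,[430,0,-130],[0,0,0]],[40,[430,0,-130],[0,0,0]],[40,[430,0,-130],[0,0,0]],[40,[430,0,-130],[0,0,0]],[40,[430,0,-130],[0,0,0]]]'; python3 - <<'E'
from h import *
st()
p,d=cap('side','side12');q,e=cap('top','top12')
cv2.imwrite('pics/c13.png',cv2.resize(q[140:230,300:390][:,:,::-1],None,fx=6.6,fy=6.6,interpolation=cv2.INTER_CUBIC))
E
```

```text
time_s: 29.15
position: [498.8, 250.1, 164.0]
tcp_rot: [-3.14, -0.001, 1.608]
contact_force: [0.6, 0.3, 0.9]
grip_width: 40.0
t 29.15 pos [498.8 250.1 164. ] rpy [-3.140e+00 -1.000e-03  1.608e+00] F [0.6 0.3 0.9] M [-0.02 -0.09  0.02] w 40.0 q [0.31 0.21 1.63 0.   1.31 0.27]
```

View pics/c13.png

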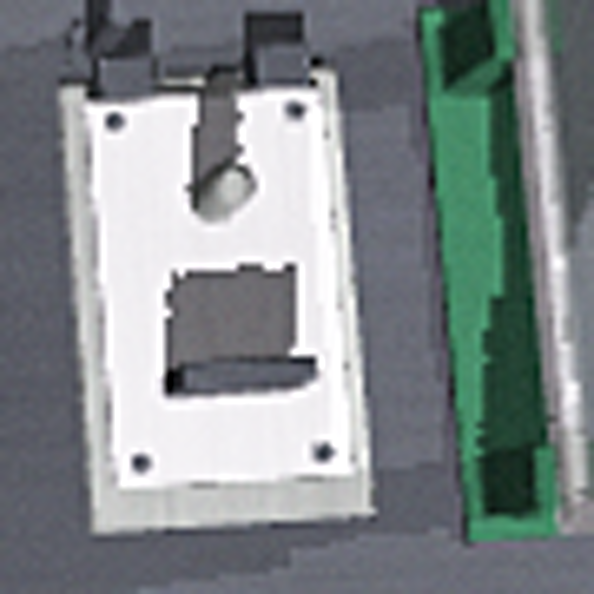

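View pics/top12.png

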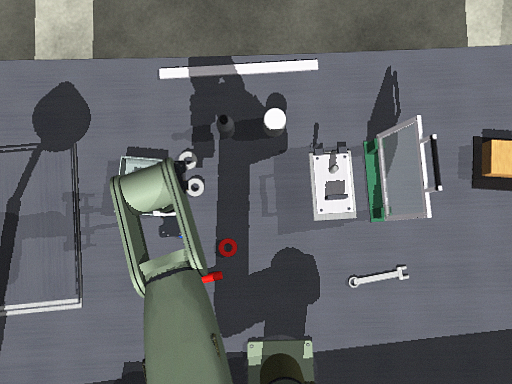

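View pics/side12.png

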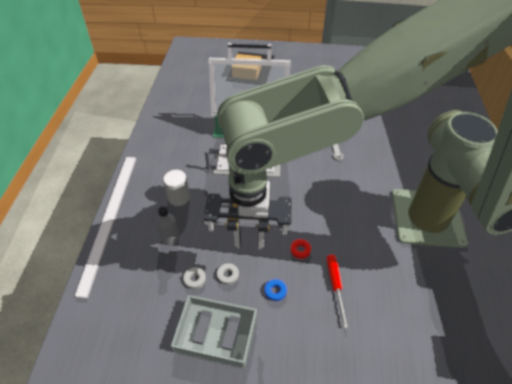

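```bash
python3 - <<'E'
from h import *
q=cv2.imread('pics/top12.png'); g=cv2.resize(q[140:230,300:390],None,fx=6.6,fy=6.6,interpolation=cv2.INTER_CUBIC).min(2)
for r in [110,140,200,240,320,350,420,460,480]:
    row=g[r].astype(int); print(r,'>232:',np.where(row>232)[0][[0,-1]],'>150:',np.where((row>150)&(np.arange(len(row))<400))[0][[0,-1]])
for c in [130,150,170,280,300,180,240]:
    col=g[:,c].astype(int); print(c,np.where(col>232)[0][[0,-1]],np.where(col>150)[0][[0,-1]])
S=Ro.from_euler('z',SY).as_matrix()
for P in [(90,55,16),(90,-55,16),(-90,55,16),(-90,-55,16),(100,65,6),(100,-65,6),(-110,65,6),(-110,-65,6),(40,0,70),(-45,0,71)]:
    X=np.r_[SO,0]+S@np.array(P,float); print(P,((w2px('top',X)[0]-[300,140]+.5)*6.6-.5).round(0))
E
```

```text
110 >232: [ 86 321] >150: [ 64 338]
140 >232: [ 94 322] >150: [ 65 341]
200 >232: [ 96 339] >150: [ 70 346]
240 >232: [101 346] >150: [ 72 349]
320 >232: [108 352] >150: [ 79 357]
350 >232: [107 342] >150: [ 80 360]
420 >232: [114 349] >150: [ 85 366]
460 >232: [117 366] >150: [ 89 369]
480 >232: [120 244] >150: [ 90 370]
130 [107 486] [101 529]
150 [103 486] [ 97 527]
170 [100 481] [ 81 526]
280 [ 93 473] [ 88 520]
300 [ 92 472] [ 88 519]
180 [100 480] [ 95 527]
240 [ 99 480] [ 93 523]
(90, 55, 16) [ 88. 105.]
(90, -55, 16) [324.  90.]
(-90, 55, 16) [118. 490.]
(-90, -55, 16) [357. 475.]
(100, 65, 6) [62. 89.]
(100, -65, 6) [339.  72.]
(-110, 65, 6) [ 96. 535.]
(-110, -65, 6) [378. 518.]
(40, 0, 70) [237. 185.]
(-45, 0, 71) [253. 375.]
```

Plate is seated: its nose is at both blocks (crop rows ~92–107), with equal side margins, square to the bed, within about 1 mm. Next I re-measure the rings. The candidates in side12 are grey (194,278), grey (228,273), blue (275,290) and red (301,249). The two grey ones are the plain steel rings, while the blue and red are look-alikes to leave.

```bash
cat > rings.py <<'E'
from h import *
def rings(n,p,d,zz=16,excl=None):
    C=cloud(n,d); sat=(p.max(2).astype(int)-p.min(2)); 
    m=(p.min(2)>110)&(sat<40)&(C[...,2]>10)&(C[...,2]<22)&(C[...,1]>120)&(C[...,1]<335)&(C[...,0]>320)&(C[...,0]<720)
    k,lab=cv2.connectedComponents(m.astype(np.uint8))
    for i in range(1,k):
        ys,xs=np.where(lab==i)
        if len(ys)<60: continue
        W=np.array([px2plane(n,x,y,zz)[:2] for x,y in zip(xs,ys)],np.float32)
        (c,r)=cv2.minEnclosingCircle(W); h=cv2.convexHull(W)[:,0]; e=cv2.fitEllipse(h)
        print(n,'px',xs.mean().round(1),ys.mean().round(1),len(ys),'mec',np.round(c,1),round(r,1),'ell',np.round(e[0],1),np.round(e[1],1),'z',np.median(C[...,2][lab==i]).round(1))
E
python3 - <<'E'
from rings import *
for n,f in [('side','side12'),('top','top3'),('side','side3')]:
    rings(n,cv2.imread(f'pics/{f}.png')[:,:,::-1],np.load(f'pics/{f}.npy'))
p=cv2.imread('pics/side12.png'); cv2.imwrite('pics/c14.png',cv2.resize(p[235:310,175:315],None,fx=5,fy=5,interpolation=cv2.INTER_CUBIC))
E
```

```text
side px 227.6 273.1 277 mec [557.3 245.5] 29.0 ell [557.4 245.8] [55.6 56.7] z 16.5
side px 194.1 277.6 270 mec [641.7 266.6] 29.1 ell [642.3 267.1] [54.8 56.8] z 16.0
top px 187.7 160.3 198 mec [639.1 264.3] 27.6 ell [639.  264.3] [53.7 54.5] z 16.1
top px 195.0 186.9 194 mec [555.4 243.1] 27.9 ell [555.5 242.8] [54.2 55.1] z 16.1
top px 231.0 191.8 108 mec [539.5 140.2] 31.9 ell [537.6 134.7] [36. 68.] z 11.6
top px 228.0 211.6 65 mec [480.3 137.7] 27.6 ell [479.6 145.9] [35.  59.1] z 11.2
side px 245.5 240.4 321 mec [537.5 126.8] 78.3 ell [511.3 138.8] [ 44.9 197.5] z 11.8
side px 227.5 273.0 272 mec [557.2 245.9] 29.4 ell [557.4 245.7] [55.2 56.6] z 16.3
side px 194.1 277.3 278 mec [641.5 267. ] 29.4 ell [641.9 267.1] [54. 58.] z 15.9
```

View pics/c14.png

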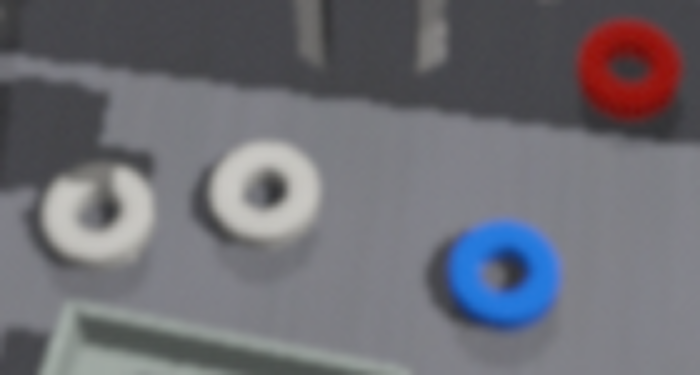

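```bash
python3 -c "
from h import *
go([556.4,244.4,100],[np.pi,0,0.034])"
```

```text
shift [-8.3, 57.4, 63.8] turn [-0.1, 0.0, 90.3]
```

```bash
python3 -m inch '[[72,[-8.3,30,20],[0,0,8]],[72,[-8.3,57.4,40],[0,0,90]],[72,[-8.3,57.4,60],[0,0,90]],[72,[-8.3,57.4,63.8],[0,0,90]],[72,[-8.3,57.4,63.8],[0,0,90]],[72,[-8.3,57.4,63.8],[0,0,90]],[72,[-8.3,57.4,63.8],[0,0,90]],[72,[-8.3,57.4,63.8],[0,0,90]],[72,[-8.3,57.4,63.8],[0,0,90]],[72,[-8.3,57.4,63.8],[0,0,90]],[72,[-8.3,57.4,63.8],[0,0,90]],[72,[-8.3,57.4,63.8],[0,0,90]]]';python3 -m inch '[[72,[0,0,0],[0,0,0]]]'; python3 - <<'E'
from h import *
st(); go([556.4,244.4,4],[np.pi,0,0.034])
E
```

```text
time_s: 30.45
position: [557.1, 238.9, 99.7]
tcp_rot: [3.141, 0.003, 0.033]
contact_force: [0.4, -0.6, 0.5]
grip_width: 72.0
time_s: 30.55
position: [557.0, 239.3, 99.7]
tcp_rot: [3.142, 0.003, 0.035]
contact_force: [-0.6, 0.5, 0.2]
grip_width: 71.8
t 30.55 pos [557.  239.3  99.7] rpy [3.142e+00 3.000e-03 3.500e-02] F [-0.6  0.5  0.2] M [0.06 0.03 0.02] w 71.8 q [0.26 0.38 1.56 0.   1.21 1.8 ]
shift [-0.2, -5.1, 95.7] turn [0.0, 0.1, 0.1]
```

```bash
python3 -m inch '[[72,[-0.2,-5.1,40],[0,0,0]],[72,[-0.2,-5.1,75],[0,0,0]],[72,[-0.2,-5.1,95],[0,0,0]],[72,[-0.2,-5.1,95],[0,0,0]],[72,[-0.2,-5.1,95],[0,0,0]]]'; python3 - <<'E'
from h import *
st(); go([556.4,244.4,4],[np.pi,0,0.034])
E
```

```text
time_s: 31.05
position: [556.4, 245.0, 4.7]
tcp_rot: [-3.142, 0.003, 0.035]
contact_force: [-0.6, 1.1, 0.6]
grip_width: 72.5
t 31.05 pos [556.4 245.    4.7] rpy [-3.142e+00  3.000e-03  3.500e-02] F [-0.6  1.1  0.6] M [ 0.02 -0.02  0.03] w 72.5 q [0.27 0.5  1.6  0.   1.04 1.81]
shift [-0.0, 0.6, 0.7] turn [-0.0, 0.2, 0.0]
```

```bash
python3 -m inch '[[50,[0,0.5,0.5],[0,0,0]],[50,[0,0.5,0.5],[0,0,0]],[50,[0,0.5,0.5],[0,0,0]],[50,[0,0.5,0.5],[0,0,0]],[50,[0,0.5,-20],[0,0,0]],[50,[0,0.5,-60],[0,0,0]],[50,[0,0.5,-110],[0,0,0]],[50,[0,0.5,-140],[0,0,0]],[50,[0,0.5,-140],[0,0,0]],[50,[0,0.5,-140],[0,0,0]]]' 30; python3 - <<'E'
from h import *
st(); p,d=cap('side','side13')
cv2.imwrite('pics/c15.png',cv2.resize(p[150:330,150:330][:,:,::-1],None,fx=3,fy=3,interpolation=cv2.INTER_CUBIC))
go([597,-178.4,150],[np.pi,0,0.034])
E
```

```text
time_s: 32.05
position: [556.2, 244.8, 144.3]
tcp_rot: [-3.141, 0.003, 0.034]
contact_force: [-0.5, -0.6, -3.1]
grip_width: 56.2
t 32.05 pos [556.2 244.8 144.3] rpy [-3.141e+00  3.000e-03  3.400e-02] F [-0.5 -0.6 -3.1] M [0.02 0.04 0.03] w 56.2 q [0.27 0.33 1.52 0.   1.3  1.81]
shift [27.5, 424.0, -7.4] turn [0.0, 0.4, 0.0]
```

View pics/c15.png

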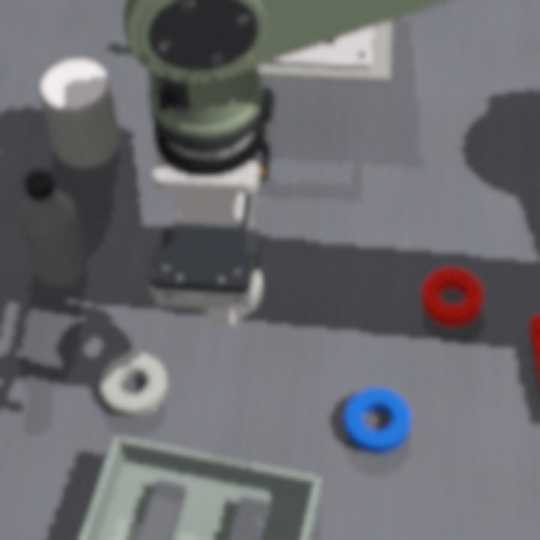

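Ring B is in the gripper (56.2 mm). I carry it to above the shaft.

```bash
python3 -m inch '[[50,[3,40,0],[0,0,0]],[50,[6,80,0],[0,0,0]],[50,[9,120,0],[0,0,0]],[50,[12,160,0],[0,0,0]],[50,[15,200,0],[0,0,0]],[50,[18,240,0],[0,0,0]],[50,[20,280,0],[0,0,0]],[50,[23,320,0],[0,0,0]],[50,[25,360,0],[0,0,0]],[50,[27,400,0],[0,0,0]],[50,[27.5,424,0],[0,0.2,0]],[50,[27.5,424,0],[0,0.2,0]]]';python3 -m inch '[[50,[0,0,0],[0,0,0]],[50,[0,0,0],[0,0,0]]]'; python3 - <<'E'
from h import *
st(); p,d=cap('side','side14');q,_=cap('top','top14')
cv2.imwrite('pics/c16.png',cv2.resize(p[70:190,190:310][:,:,::-1],None,fx=5,fy=5,interpolation=cv2.INTER_CUBIC))
go([597,-178.4,90],[np.pi,0,0.034])
E
```

```text
time_s: 33.3
position: [596.4, -180.9, 140.6]
tcp_rot: [-3.14, 0.004, 0.03]
contact_force: [-0.1, 1.4, -1.9]
grip_width: 55.5
time_s: 33.5
position: [597.4, -176.3, 142.5]
tcp_rot: [-3.139, 0.002, 0.035]
contact_force: [-1.5, 0.3, -2.7]
grip_width: 56.2
t 33.5 pos [ 597.4 -176.3  142.5] rpy [-3.139e+00  2.000e-03  3.500e-02] F [-1.5  0.3 -2.7] M [ 0.05 -0.02  0.04] w 56.2 q [-0.43  0.36  1.48  0.    1.3   1.11]
shift [-1.2, 2.1, 53.6] turn [-0.1, 0.0, 0.1]
```

View pics/c16.png

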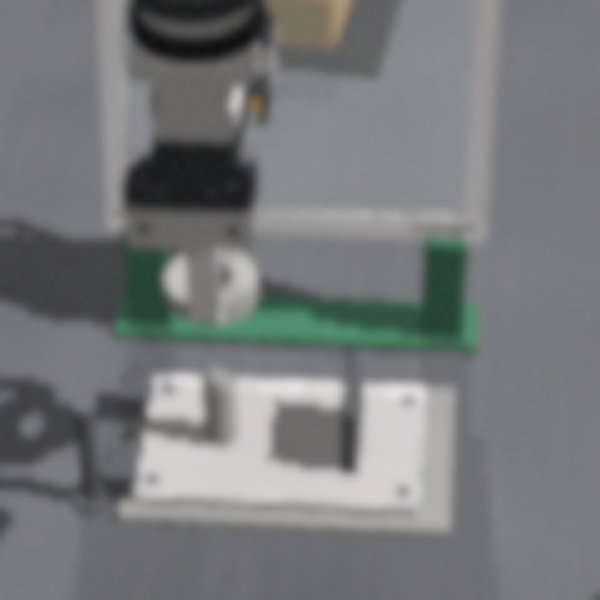

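```bash
python3 - <<'E'
from h import *
d=np.load('pics/side14.npy');C=cloud('side',d)
m=(abs(C[...,2]-154)<5)&(abs(C[...,0]-597)<35)&(abs(C[...,1]+178)<35)
P=C[m]; print('ring top z',np.median(P[:,2]),len(P))
ys,xs=np.where(m); W=np.array([px2plane('side',x,y,np.median(P[:,2]))[:2] for x,y in zip(xs,ys)],np.float32)
print('ring ell',cv2.fitEllipse(cv2.convexHull(W)[:,0]),cv2.minEnclosingCircle(W))
for f,n in (('side12','side'),('side14','side'),('top12','top')):
    C=cloud(n,np.load(f'pics/{f}.npy'))
    for lo,hi in((25,60),(64,76)):
        m=(C[...,2]>lo)&(C[...,2]<hi)&(abs(C[...,0]-597)<22)&(abs(C[...,1]+178)<22)
        P=C[m]; print(f,lo,len(P),P.mean(0).round(1),P.min(0).round(1),P.max(0).round(1))
E
```

```text
ring top z 154.59594808671812 105
ring ell ((598.5094604492188, -174.08262634277344), (54.60563659667969, 63.8280143737793), 6.56766414642334) ((598.3156127929688, -172.65699768066406), 30.8387508392334)<stdin>:11: RuntimeWarning: Mean of empty slice.
  ret = um.true_divide(
Traceback (most recent call last):
ValueError: zero-size array to reduction operation minimum which has no identity
```

```bash
python3 - <<'E'
from h import *
q=cv2.imread('pics/side14.png'); a=cv2.resize(q[135:165,220:265],None,fx=14,fy=14,interpolation=cv2.INTER_CUBIC)
q=cv2.imread('pics/top12.png'); b=cv2.resize(q[150:180,315:360],None,fx=14,fy=14,interpolation=cv2.INTER_CUBIC)
cv2.imwrite('pics/c17.png',np.vstack([a,b])[:,:630])
S=Ro.from_euler('z',SY).as_matrix()
for sx in (40,):
  for z in (16,62,70):
    X=np.r_[597.,-178.4,z]
    print(z,'side crop',((w2px('side',X)[0]-[220,135]+.5)*14-.5).round(0),'top crop',((w2px('top',X)[0]-[315,150]+.5)*14-.5+[0,420]).round(0))
E
```

```text
16 side crop [204. 314.] top crop [244. 703.]
62 side crop [196. 169.] top crop [285. 669.]
70 side crop [195. 144.] top crop [293. 663.]
```

View pics/c17.png

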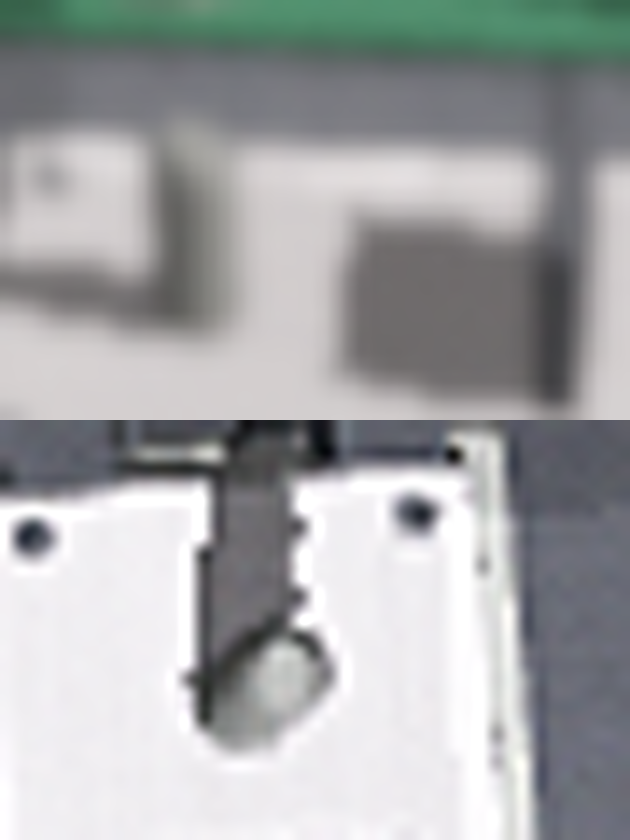

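```bash
python3 -m inch '[[50,[-0.8,2,30],[0,0,0]],[50,[-0.8,2,55],[0,0,0]],[50,[-0.8,2,62],[0,0,0]],[50,[-0.8,2,62],[0,0,0]],[50,[-0.8,2,62],[0,0,0]]]'; python3 - <<'E'
from h import *
st(); go([596.8,-178.2,60],[np.pi,0,0.034])
E
```

```text
time_s: 34.1
position: [598.9, -179.9, 83.7]
tcp_rot: [3.141, -0.003, 0.035]
contact_force: [-0.1, -0.3, -1.3]
grip_width: 55.8
t 34.1 pos [ 598.9 -179.9   83.7] rpy [ 3.141e+00 -3.000e-03  3.500e-02] F [-0.1 -0.3 -1.3] M [ 0.08 -0.04 -0.03] w 55.8 q [-0.43  0.43  1.52  0.    1.19  1.11]
shift [-2.1, -1.7, 23.7] turn [0.0, -0.2, 0.0]
```

```bash
python3 -m inch '[[50,[-1,-1,3],[0,0,0]],[50,[-1,-1,3],[0,0,0]],[50,[-1,-1,3],[0,0,0]],[50,[-1,-1,3],[0,0,0]]]'; python3 - <<'E'
from h import *
st(); go([596.8,-178.2,60],[np.pi,0,0.034])
E
```

```text
time_s: 34.5
position: [597.3, -179.2, 80.1]
tcp_rot: [3.141, -0.002, 0.034]
contact_force: [0.6, 0.1, -1.8]
grip_width: 55.9
t 34.5 pos [ 597.3 -179.2   80.1] rpy [ 3.141e+00 -2.000e-03  3.400e-02] F [ 0.6  0.1 -1.8] M [ 0.01  0.01 -0.06] w 55.9 q [-0.43  0.43  1.53  0.    1.18  1.11]
shift [-0.5, -1.0, 20.1] turn [0.0, -0.1, 0.0]
```

```bash
python3 -m inch '[[50,[-0.5,-1,4],[0,0,0]],[50,[-0.5,-1,8],[0,0,0]],[50,[-0.5,-1,12],[0,0,0]],[50,[-0.5,-1,16],[0,0,0]],[50,[-0.5,-1,20],[0,0,0]],[50,[-0.5,-1,20],[0,0,0]],[50,[-0.5,-1,20],[0,0,0]]]'; python3 - <<'E'
from h import *
st(); go([596.8,-178.2,22],[np.pi,0,0.034])
E
```

```text
time_s: 35.2
position: [596.4, -178.0, 59.3]
tcp_rot: [-3.141, -0.001, 0.034]
contact_force: [0.2, 0.6, -2.9]
grip_width: 55.8
t 35.2 pos [ 596.4 -178.    59.3] rpy [-3.141e+00 -1.000e-03  3.400e-02] F [ 0.2  0.6 -2.9] M [ 0.01 -0.09  0.01] w 55.8 q [-0.43  0.45  1.54  0.    1.15  1.11]
shift [0.4, 0.2, 37.3] turn [-0.0, -0.0, 0.0]
```

```bash
python3 -m inch '[[50,[0.2,0.2,7],[0,0,0]],[50,[0.2,0.2,14],[0,0,0]],[50,[0.2,0.2,21],[0,0,0]],[50,[0.2,0.2,28],[0,0,0]],[50,[0.2,0.2,34],[0,0,0]],[50,[0.2,0.2,37],[0,0,0]],[50,[0.2,0.2,37],[0,0,0]]]'; python3 - <<'E'
from h import *
st()
E
```

```text
time_s: 35.9
position: [596.3, -178.1, 21.9]
tcp_rot: [-3.141, -0.0, 0.034]
contact_force: [-0.5, 0.4, -1.2]
grip_width: 55.7
t 35.9 pos [ 596.3 -178.1   21.9] rpy [-3.141 -0.     0.034] F [-0.5  0.4 -1.2] M [0.02 0.   0.  ] w 55.7 q [-0.43  0.5   1.56  0.    1.08  1.11]
```

```bash
python3 -m inch '[[50,[0,0,1],[0,0,0]],[50,[0,0,1],[0,0,0]],[62,[0,0,1],[0,0,0]],[72,[0,0,1],[0,0,0]],[72,[0,0,1],[0,0,0]],[72,[0,0,-30],[0,0,0]],[72,[0,0,-70],[0,0,0]],[72,[0,0,-110],[0,0,0]],[72,[0,0,-125],[0,0,0]],[72,[0,0,-125],[0,0,0]]]'; python3 - <<'E'
from h import *
from rings import rings
st(); p,d=cap('side','side15')
rings('side',p,d)
cv2.imwrite('pics/c18.png',cv2.resize(p[100:300,170:310][:,:,::-1],None,fx=3,fy=3,interpolation=cv2.INTER_CUBIC))
E
```

```text
time_s: 36.9
position: [598.8, -179.3, 151.1]
tcp_rot: [3.139, -0.008, 0.034]
contact_force: [0.1, 0.0, 0.1]
grip_width: 72.3
t 36.9 pos [ 598.8 -179.3  151.1] rpy [ 3.139 -0.008  0.034] F [0.1 0.  0.1] M [ 0.01  0.04 -0.05] w 72.3 q [-0.43  0.35  1.47  0.    1.31  1.11]
side px 194.1 277.3 276 mec [641.7 266.6] 29.1 ell [642.2 266.8] [54.4 56.9] z 16.3
```

View pics/c18.png

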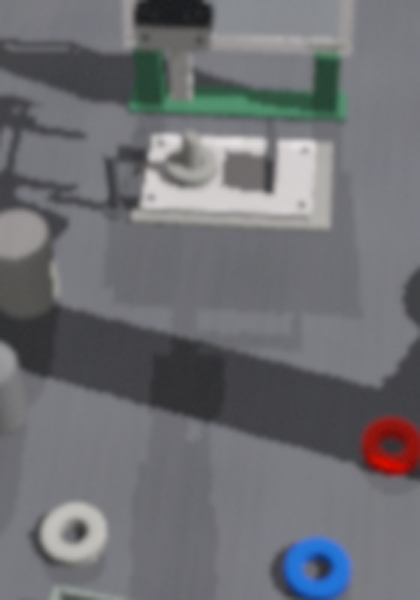

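The first ring sits round the shaft on the plate. Ring A is unmoved. Fetching it.

```bash
python3 -m inch '[[72,[0,0,0],[0,0,0]]]'; python3 -c "
from h import *
go([640.5,265.6,110],[np.pi,0,0.034])"
```

```text
time_s: 37.05
position: [594.9, -177.6, 144.9]
tcp_rot: [-3.139, 0.003, 0.034]
contact_force: [0.7, 0.3, -0.4]
grip_width: 71.5
shift [60.7, -441.3, 35.7] turn [-0.1, 0.2, 0.0]
```

```bash
python3 -m inch '[[72,[60,-441,0],[0,0,0]],[72,[60,-441,0],[0,0,0]],[72,[60,-441,0],[0,0,0]],[72,[60,-441,0],[0,0,0]],[72,[60,-441,0],[0,0,0]],[72,[60,-441,0],[0,0,0]],[72,[60,-441,0],[0,0,0]],[72,[60,-441,0],[0,0,0]],[72,[60,-441,0],[0,0,0]],[72,[60,-441,30],[0,0,0]],[72,[60,-441,30],[0,0,0]],[72,[60,-441,30],[0,0,0]]]';python3 -m inch '[[72,[0,0,0],[0,0,0]],[72,[0,0,0],[0,0,0]]]'; python3 - <<'E'
from h import *
from rings import rings
st(); p,d=cap('side','side16'); rings('side',p,d)
cv2.imwrite('pics/c19.png',cv2.resize(p[200:330,140:290][:,:,::-1],None,fx=4,fy=4,interpolation=cv2.INTER_CUBIC))
go([640.5,265.6,4],[np.pi,0,0.034])
E
```

```text
time_s: 38.25
position: [639.1, 263.5, 114.0]
tcp_rot: [3.14, 0.006, 0.034]
contact_force: [0.2, -0.7, 1.4]
grip_width: 72.1
time_s: 38.45
position: [642.4, 263.4, 118.9]
tcp_rot: [-3.141, -0.003, 0.032]
contact_force: [-0.1, -0.6, 0.8]
grip_width: 72.1
t 38.45 pos [642.4 263.4 118.9] rpy [-3.141e+00 -3.000e-03  3.200e-02] F [-0.1 -0.6  0.8] M [ 0.04 -0.03  0.06] w 72.1 q [ 0.26  0.52  1.3  -0.    1.32  1.8 ]
side px 194.0 277.3 269 mec [641.7 266.6] 29.1 ell [642.4 266.8] [54.9 56.8] z 16.2
shift [-2.3, -2.0, 115.1] turn [-0.0, -0.2, -0.1]
```

View pics/c19.png

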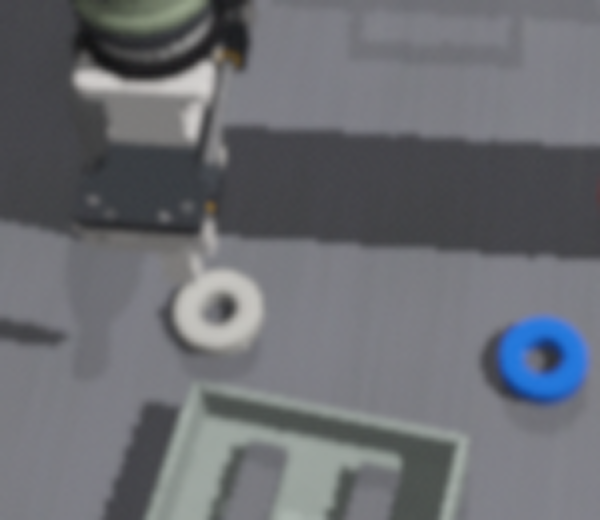

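```bash
python3 -m inch '[[72,[-1.5,-2,45],[0,0,0]],[72,[-1.5,-2,85],[0,0,0]],[72,[-1.5,-2,108],[0,0,0]],[72,[-1.5,-2,113],[0,0,0]],[72,[-1.5,-2,113],[0,0,0]],[72,[-1.5,-2,113],[0,0,0]]]'; python3 - <<'E'
from h import *
st(); go([640.5,265.6,4],[np.pi,0,0.034])
E
```

```text
time_s: 39.1
position: [642.2, 266.8, 7.3]
tcp_rot: [-3.14, -0.005, 0.034]
contact_force: [0.4, 0.2, -0.5]
grip_width: 72.0
t 39.1 pos [642.2 266.8   7.3] rpy [-3.14  -0.005  0.034] F [ 0.4  0.2 -0.5] M [0.04 0.   0.02] w 72.0 q [ 0.27  0.65  1.36 -0.    1.13  1.81]
shift [-1.7, 1.1, 3.3] turn [-0.1, -0.3, -0.0]
```

```bash
python3 -m inch '[[72,[-1.6,1,3],[0,-0.3,0]],[72,[-1.6,1,3],[0,-0.3,0]],[72,[-1.6,1,3],[0,-0.3,0]]]'; python3 - <<'E'
from h import *
st(); go([640.5,265.6,4],[np.pi,0,0.034])
E
python3 -m inch '[[50,[0,0,0],[0,0,0]],[50,[0,0,0],[0,0,0]],[50,[0,0,0],[0,0,0]],[50,[0,0,0],[0,0,0]],[50,[0,0,0],[0,0,0]]]' 30; python3 - <<'E'
from h import *
st()
E
```

```text
time_s: 39.4
position: [639.1, 265.6, 2.8]
tcp_rot: [-3.141, 0.003, 0.034]
contact_force: [1.0, 0.1, -0.1]
grip_width: 71.8
t 39.4 pos [639.1 265.6   2.8] rpy [-3.141e+00  3.000e-03  3.400e-02] F [ 1.   0.1 -0.1] M [-0.01  0.01  0.  ] w 71.8 q [0.27 0.65 1.36 0.   1.13 1.8 ]
shift [1.4, 0.0, -1.2] turn [-0.0, 0.1, 0.0]
time_s: 39.9
position: [638.6, 265.3, 1.9]
tcp_rot: [3.142, 0.004, 0.034]
contact_force: [-0.8, -0.4, 1.1]
grip_width: 55.3
t 39.9 pos [638.6 265.3   1.9] rpy [3.142 0.004 0.034] F [-0.8 -0.4  1.1] M [-0.23  0.09  0.01] w 55.3 q [0.27 0.65 1.36 0.   1.13 1.8 ]
```

```bash
python3 -m inch '[[50,[0,0,-20],[0,0,0]],[50,[0,0,-60],[0,0,0]],[50,[0,0,-110],[0,0,0]],[50,[0,0,-140],[0,0,0]],[50,[0,0,-140],[0,0,0]],[50,[0,0,-140],[0,0,0]]]'; python3 - <<'E'
from h import *
st(); go([596,-178.2,142],[np.pi,0,0.034])
E
```

```text
time_s: 40.5
position: [638.6, 265.5, 141.0]
tcp_rot: [-3.141, 0.005, 0.034]
contact_force: [-0.4, -1.4, -2.7]
grip_width: 55.7
t 40.5 pos [638.6 265.5 141. ] rpy [-3.141  0.005  0.034] F [-0.4 -1.4 -2.7] M [0.04 0.05 0.04] w 55.7 q [0.27 0.5  1.28 0.   1.36 1.8 ]
shift [-57.7, 442.0, -0.9] turn [-0.0, 0.3, 0.0]
```

```bash
python3 -m inch '[[50,[-5,40,0],[0,0,0]],[50,[-10,80,0],[0,0,0]],[50,[-15,120,0],[0,0,0]],[50,[-21,160,0],[0,0,0]],[50,[-26,200,0],[0,0,0]],[50,[-32,245,0],[0,0,0]],[50,[-38,290,0],[0,0,0]],[50,[-44,335,0],[0,0,0]],[50,[-50,380,0],[0,0,0]],[50,[-55,420,0],[0,0,0]],[50,[-57.7,442,0],[0,0.2,0]],[50,[-57.7,442,0],[0,0.2,0]]]';python3 -m inch '[[50,[0,0,0],[0,0,0]],[50,[0,0,0],[0,0,0]],[50,[0,0,0],[0,0,0]],[50,[0,0,0],[0,0,0]]]'; python3 - <<'E'
from h import *
st(); p,d=cap('side','side17');st()
C=cloud('side',d)
m=(abs(C[...,2]-154)<6)&(abs(C[...,0]-597)<36)&(abs(C[...,1]+178)<36)
z=np.median(C[m][:,2]); ys,xs=np.where(m); W=np.array([px2plane('side',x,y,z)[:2] for x,y in zip(xs,ys)],np.float32)
print('ring',z,cv2.fitEllipse(cv2.convexHull(W)[:,0])[:2],W.min(0),W.max(0))
cv2.imwrite('pics/c20.png',cv2.resize(p[70:190,190:310][:,:,::-1],None,fx=5,fy=5,interpolation=cv2.INTER_CUBIC))
go([596.5,-178.2,90],[np.pi,0,0.034])
E
```

```text
time_s: 41.7
position: [593.4, -180.7, 137.5]
tcp_rot: [-3.139, 0.007, 0.029]
contact_force: [0.6, 0.5, -2.4]
grip_width: 55.8
time_s: 42.1
position: [596.6, -176.9, 141.6]
tcp_rot: [-3.141, 0.001, 0.036]
contact_force: [0.2, 0.2, -2.4]
grip_width: 55.7
t 42.1 pos [ 596.6 -176.9  141.6] rpy [-3.141e+00  1.000e-03  3.600e-02] F [ 0.2  0.2 -2.4] M [0.   0.05 0.01] w 55.7 q [-0.43  0.36  1.48  0.    1.3   1.11]
t 42.15 pos [ 596.7 -177.2  141.9] rpy [-3.141e+00  1.000e-03  3.600e-02] F [-0.4  0.9 -2.7] M [0.03 0.02 0.04] w 55.7 q [-0.43  0.36  1.48  0.    1.3   1.11]
ring 156.65124239334946 ((599.7510986328125, -173.06912231445312), (54.40769958496094, 65.4674301147461)) [ 572.19104 -197.8819 ] [ 627.6028  -143.62279]
shift [-0.2, 1.0, 51.9] turn [-0.0, 0.0, 0.1]
```

View pics/c20.png

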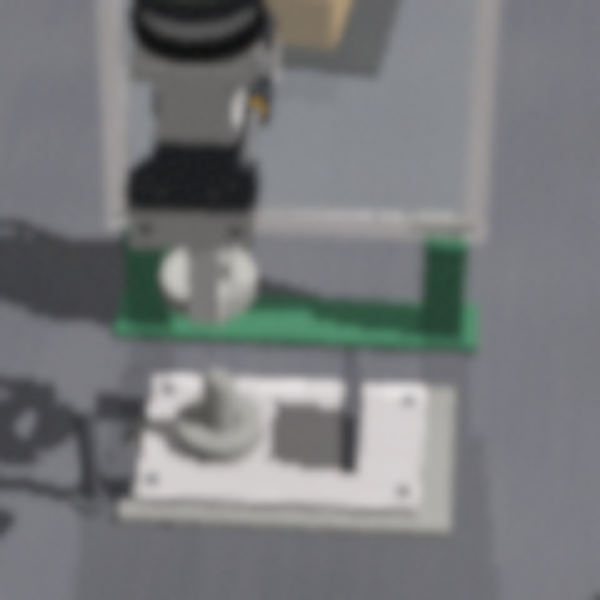

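The held ring sits about 2 mm ahead of the TCP (side view 599.8 vs 598.5 before), so I aim the TCP at x 594.5.

```bash
python3 -m inch '[[50,[-2.1,1,30],[0,0,0]],[50,[-2.1,1,55],[0,0,0]],[50,[-2.1,1,61],[0,0,0]],[50,[-2.1,1,61],[0,0,0]],[50,[-2.1,1,61],[0,0,0]],[50,[-2.1,1,61],[0,0,0]],[50,[-2.1,1,61],[0,0,0]]]'; python3 - <<'E'
from h import *
st(); go([594.6,-178.1,58],[np.pi,0,0.034])
E
```

```text
time_s: 42.85
position: [595.5, -179.8, 82.5]
tcp_rot: [3.141, -0.002, 0.034]
contact_force: [-0.3, 0.5, -1.3]
grip_width: 55.5
t 42.85 pos [ 595.5 -179.8   82.5] rpy [ 3.141e+00 -2.000e-03  3.400e-02] F [-0.3  0.5 -1.3] M [-0.02  0.02  0.05] w 55.5 q [-0.43  0.42  1.53 -0.    1.19  1.1 ]
shift [-0.9, -1.8, 24.5] turn [0.1, -0.1, 0.0]
```

```bash
python3 -m inch '[[50,[-0.8,-1.5,5],[0,0,0]],[50,[-0.8,-1.5,5],[0,0,0]],[50,[-0.8,-1.5,5],[0,0,0]],[50,[-0.8,-1.5,10],[0,0,0]],[50,[-0.8,-1.5,14],[0,0,0]],[50,[-0.8,-1.5,18],[0,0,0]],[50,[-0.8,-1.5,22],[0,0,0]],[50,[-0.8,-1.5,22],[0,0,0]],[50,[-0.8,-1.5,22],[0,0,0]]]'; python3 - <<'E'
from h import *
st(); go([594.6,-178.1,36],[np.pi,0,0.034])
E
```

```text
time_s: 43.75
position: [593.4, -177.8, 58.6]
tcp_rot: [-3.141, 0.001, 0.034]
contact_force: [0.9, -0.2, -1.6]
grip_width: 55.6
t 43.75 pos [ 593.4 -177.8   58.6] rpy [-3.141e+00  1.000e-03  3.400e-02] F [ 0.9 -0.2 -1.6] M [ 0.01 -0.01  0.03] w 55.6 q [-0.43  0.45  1.55 -0.    1.15  1.11]
shift [1.2, 0.4, 22.6] turn [-0.0, 0.1, 0.0]
```

```bash
python3 -m inch '[[50,[1,0.3,3],[0,0,0]],[50,[1,0.3,6],[0,0,0]],[50,[1,0.3,10],[0,0,0]],[50,[1,0.3,14],[0,0,0]],[50,[1,0.3,18],[0,0,0]],[50,[1,0.3,21],[0,0,0]],[50,[1,0.3,21],[0,0,0]],[50,[1,0.3,21],[0,0,0]]]'; python3 - <<'E'
from h import *
st()
E
```

```text
time_s: 44.55
position: [594.5, -178.1, 37.8]
tcp_rot: [-3.141, 0.001, 0.034]
contact_force: [0.4, 0.6, -2.8]
grip_width: 55.5
t 44.55 pos [ 594.5 -178.1   37.8] rpy [-3.141e+00  1.000e-03  3.400e-02] F [ 0.4  0.6 -2.8] M [ 0.06 -0.    0.02] w 55.5 q [-0.43  0.48  1.55 -0.    1.11  1.11]
```

```bash
python3 -m inch '[[50,[0,0,1.5],[0,0,0]],[50,[0,0,3],[0,0,0]],[50,[0,0,3],[0,0,0]],[50,[0,0,4],[0,0,0]],[50,[0,0,4],[0,0,0]]]'; python3 - <<'E'
from h import *
st()
E
```

```text
time_s: 45.05
position: [594.7, -178.2, 34.0]
tcp_rot: [-3.141, 0.0, 0.034]
contact_force: [0.7, -0.3, -2.2]
grip_width: 55.6
t 45.05 pos [ 594.7 -178.2   34. ] rpy [-3.141  0.     0.034] F [ 0.7 -0.3 -2.2] M [-0.01 -0.    0.03] w 55.6 q [-0.43  0.48  1.56 -0.    1.1   1.11]
```

```bash
python3 -m inch '[[50,[0,0,0.7],[0,0,0]],[50,[0,0,0.7],[0,0,0]],[62,[0,0,0.7],[0,0,0]],[72,[0,0,0.7],[0,0,0]],[72,[0,0,0.7],[0,0,0]],[72,[0,0,-30],[0,0,0]],[72,[0,0,-75],[0,0,0]],[72,[0,0,-120],[0,0,0]],[72,[0,-60,-165],[0,0,0]],[72,[0,-60,-210],[0,0,0]],[72,[0,-60,-250],[0,0,0]],[72,[0,-60,-250],[0,0,0]]]'; python3 - <<'E'
from h import *
st(); p,d=cap('side','side18');q,e=cap('top','top18')
a=cv2.resize(p[110:190,200:300][:,:,::-1],None,fx=5,fy=5,interpolation=cv2.INTER_CUBIC)
b=cv2.resize(q[140:230,300:360][:,:,::-1],None,fx=4.44,fy=4.44,interpolation=cv2.INTER_CUBIC)[:400]
cv2.imwrite('pics/c21.png',np.hstack([a,b]))
E
```

```text
time_s: 46.25
position: [596.9, -118.6, 293.5]
tcp_rot: [3.136, -0.015, 0.036]
contact_force: [0.6, 0.4, 0.5]
grip_width: 72.1
t 46.25 pos [ 596.9 -118.6  293.5] rpy [ 3.136 -0.015  0.036] F [0.6 0.4 0.5] M [ 0.11 -0.02 -0.  ] w 72.1 q [-0.34  0.21  1.35  0.    1.56  1.2 ]
```

View pics/c21.png

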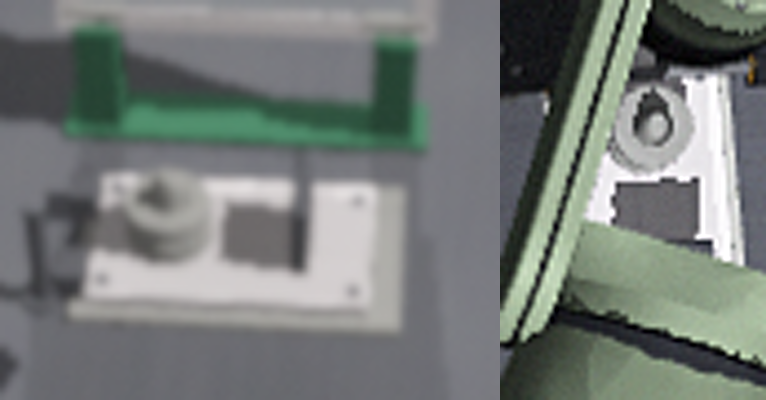

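View pics/side18.png

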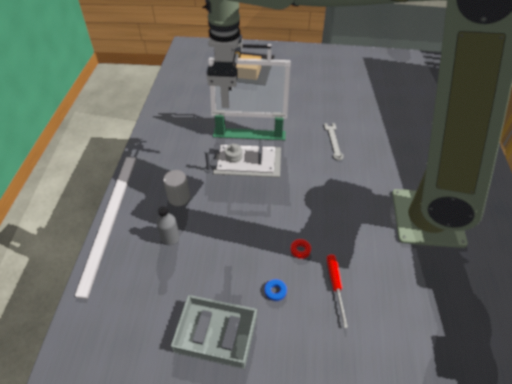

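View pics/top18.png

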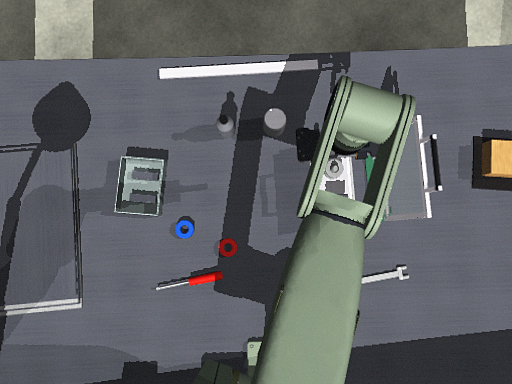

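Both rings are stacked on the shaft (side crop (168,215)) and no other grey ring is on the bench. Next, the guard.

```bash
python3 -m inch '[[40,[0,0,-50],[0,0,0]],[40,[0,0,-95],[0,0,0]],[40,[-10,80,-95],[0,0,0]],[40,[-36,240,-95],[0,0,0]],[40,[-36,240,-95],[0,0,0]],[40,[-36,240,-95],[0,0,0]],[40,[-36,240,-95],[0,0,0]],[40,[-36,240,-95],[0,0,0]],[40,[-36,240,-95],[0,0,0]],[40,[-36,240,-95],[0,0,0]]]'; python3 - <<'E'
from h import *
st(); p,d=cap('side','side19')
cv2.imwrite('pics/c22.png',cv2.resize(p[0:150,180:310][:,:,::-1],None,fx=4,fy=4,interpolation=cv2.INTER_CUBIC))
go([561.5,-358.5,296],[np.pi,0,0.037])
C=cloud('side',d)
m=(C[...,2]>290)&(C[...,2]<335)&(abs(C[...,1]+360)<30)&(abs(C[...,0]-560)<70)
P=C[m]; print(len(P),P.mean(0),P.min(0),P.max(0))
E
```

```text
time_s: 47.35
position: [564.8, -358.2, 377.2]
tcp_rot: [-3.139, 0.002, 0.035]
contact_force: [-0.5, 0.4, 0.8]
grip_width: 39.8
t 47.35 pos [ 564.8 -358.2  377.2] rpy [-3.139e+00  2.000e-03  3.500e-02] F [-0.5  0.4  0.8] M [0.09 0.03 0.  ] w 39.8 q [-0.69  0.35  1.02  0.    1.78  0.84]
shift [-3.5, 0.7, 82.0] turn [-0.1, 0.1, -0.1]
220 [ 566.09527447 -355.23598823  311.32326457] [ 498.98047326 -365.44285147  290.3141423 ] [ 629.04720269 -346.29647037  321.01895513]
```

View pics/c22.png

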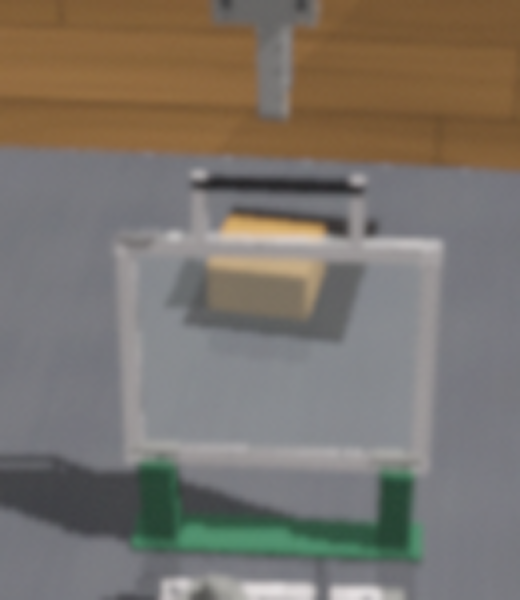

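```bash
python3 -m inch '[[40,[-2,0.7,35],[0,0,0]],[40,[-2,0.7,65],[0,0,0]],[40,[-2,0.7,80],[0,0,0]],[40,[-2,0.7,80],[0,0,0]],[0,[-2,0.7,80],[0,0,0]],[0,[-2,0.7,80],[0,0,0]],[0,[-2,0.7,80],[0,0,0]],[0,[-2,0.7,80],[0,0,0]],[0,[-2,0.7,80],[0,0,0]]]' 35; python3 - <<'E'
from h import *
st()
E
python3 -c "
import numpy as np
t0=1.8
for t in list(np.arange(1.7,-.01,-.1)):
  print(round(t,2),round(-222*(np.cos(t)-np.cos(t0)),1),round(-222*(np.sin(t)-np.sin(t0)),1))"
```

```text
time_s: 48.3
position: [563.4, -360.0, 300.5]
tcp_rot: [3.141, -0.001, 0.034]
contact_force: [-1.3, 2.4, 3.7]
grip_width: 11.1
t 48.3 pos [ 563.4 -360.   300.5] rpy [ 3.141e+00 -1.000e-03  3.400e-02] F [-1.3  2.4  3.7] M [ 0.47  0.02 -0.03] w 11.1 q [-0.7   0.36  1.16  0.    1.62  0.84]
1.7 -21.8 -4.0
1.6 -44.0 -5.7
1.5 -66.1 -5.2
1.4 -88.2 -2.6
1.3 -109.8 2.3
1.2 -130.9 9.3
1.1 -151.1 18.3
1.0 -170.4 29.4
0.9 -188.4 42.3
0.8 -205.1 56.9
0.7 -220.2 73.2
0.6 -233.7 90.8
0.5 -245.3 109.8
0.4 -254.9 129.7
0.3 -262.5 150.6
0.2 -268.0 172.1
0.1 -271.3 194.0
-0.0 -272.4 216.2
```

```bash
python3 -m inch '[[0,[0,-11,-2.3],[0,0,0]],[0,[0,-21.8,-4],[0,0,0]],[0,[0,-33,-5.2],[0,0,0]],[0,[0,-44,-5.7],[0,0,0]],[0,[0,-55,-5.7],[0,0,0]],[0,[0,-66,-5.2],[0,0,0]],[0,[0,-77,-4.2],[0,0,0]],[0,[0,-88,-2.6],[0,0,0]],[0,[0,-99,-0.5],[0,0,0]],[0,[0,-110,2.3],[0,0,0]],[0,[0,-120.5,5.5],[0,0,0]],[0,[0,-131,9.3],[0,0,0]]]'; python3 - <<'E'
from h import *
st()
E
```

```text
time_s: 49.5
position: [559.0, -229.1, 290.5]
tcp_rot: [3.14, -0.002, 0.034]
contact_force: [2.3, -4.1, 2.4]
grip_width: 10.6
t 49.5 pos [ 559.  -229.1  290.5] rpy [ 3.14e+00 -2.00e-03  3.40e-02] F [ 2.3 -4.1  2.4] M [-0.84 -0.4  -0.06] w 10.6 q [-0.53  0.22  1.36 -0.    1.57  1.01]
```

```bash
python3 -m inch '[[0,[0,-10.2,4.3],[0,0,0]],[0,[0,-20.1,9],[0,0,0]],[0,[0,-29.9,14.3],[0,0,0]],[0,[0,-39.4,20.1],[0,0,0]],[0,[0,-48.6,26.3],[0,0,0]],[0,[0,-57.4,33],[0,0,0]],[0,[0,-66,40.1],[0,0,0]],[0,[0,-74.1,47.6],[0,0,0]],[0,[0,-81.9,55.6],[0,0,0]],[0,[0,-89.2,63.9],[0,0,0]],[0,[0,-96.2,72.6],[0,0,0]],[0,[0,-102.7,81.5],[0,0,0]]]'; python3 - <<'E'
from h import *
st()
E
```

```text
time_s: 50.7
position: [554.9, -126.0, 207.3]
tcp_rot: [3.141, 0.0, 0.034]
contact_force: [4.2, -4.4, 2.8]
grip_width: 10.9
t 50.7 pos [ 554.9 -126.   207.3] rpy [3.141 0.    0.034] F [ 4.2 -4.4  2.8] M [-0.97 -0.69  0.03] w 10.9 q [-0.38  0.19  1.55 -0.    1.39  1.16]
```

```bash
python3 -m inch '[[0,[0,-6,9.3],[0,0,0]],[0,[0,-11.6,19],[0,0,0]],[0,[0,-16.7,28.8],[0,0,0]],[0,[0,-21.2,38.9],[0,0,0]],[0,[0,-25.2,49.3],[0,0,0]],[0,[0,-28.8,59.8],[0,0,0]],[0,[0,-31.7,70.5],[0,0,0]],[0,[0,-34.3,81.3],[0,0,0]],[0,[0,-36.2,92.2],[0,0,0]],[0,[0,-36.2,92.2],[0,0,0]]]'; python3 - <<'E'
from h import *
st(); p,d=cap('side','side20')
cv2.imwrite('pics/c23.png',cv2.resize(p[60:190,180:310][:,:,::-1],None,fx=4,fy=4,interpolation=cv2.INTER_CUBIC))
E
```

```text
time_s: 51.7
position: [553.4, -89.9, 113.5]
tcp_rot: [-3.141, 0.001, 0.034]
contact_force: [7.4, -3.5, -3.9]
grip_width: 11.2
t 51.7 pos [553.4 -89.9 113.5] rpy [-3.141e+00  1.000e-03  3.400e-02] F [ 7.4 -3.5 -3.9] M [-0.84 -1.26 -0.02] w 11.2 q [-0.32  0.27  1.67  0.    1.21  1.22]
```

View pics/c23.png

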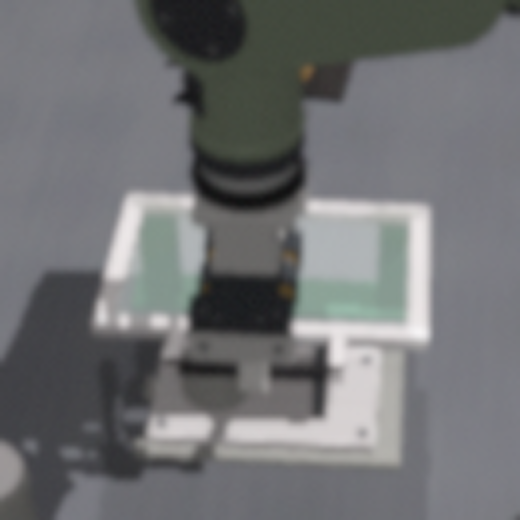

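```bash
python3 -m inch '[[0,[0,-0.6,4],[0,0,0]],[0,[0,-1.1,8],[0,0,0]],[0,[0,-1.6,12],[0,0,0]],[0,[0,-2,16],[0,0,0]],[0,[0,-2.2,20],[0,0,0]],[0,[0,-2.3,23],[0,0,0]],[0,[0,-2.4,25],[0,0,0]],[0,[0,-2.4,25],[0,0,0]]]'; python3 - <<'E'
from h import *
st()
E
```

```text
time_s: 52.55
position: [553.4, -87.8, 90.3]
tcp_rot: [-3.141, 0.001, 0.034]
contact_force: [4.5, -3.9, 0.4]
grip_width: 10.8
t 52.55 pos [553.4 -87.8  90.3] rpy [-3.141e+00  1.000e-03  3.400e-02] F [ 4.5 -3.9  0.4] M [-0.91 -0.87  0.01] w 10.8 q [-0.31  0.3   1.68  0.    1.16  1.22]
```

```bash
python3 -m inch '[[0,[0,0,1],[0,0,0]],[0,[0,0,2],[0,0,0]],[0,[0,0,3],[0,0,0]],[0,[0,0,4],[0,0,0]],[0,[0,0,4],[0,0,0]]]'; python3 - <<'E'
from h import *
st()
E
```

```text
time_s: 53.05
position: [553.4, -87.7, 86.7]
tcp_rot: [-3.141, 0.001, 0.034]
contact_force: [4.1, -3.8, 1.4]
grip_width: 10.7
t 53.05 pos [553.4 -87.7  86.7] rpy [-3.141e+00  1.000e-03  3.400e-02] F [ 4.1 -3.8  1.4] M [-0.7  -0.73  0.05] w 10.7 q [-0.31  0.3   1.69  0.    1.15  1.22]
```

```bash
python3 -m inch '[[0,[0,0,0.8],[0,0,0]],[0,[0,0,1.6],[0,0,0]],[0,[0,0,2.4],[0,0,0]],[0,[0,0,3.2],[0,0,0]],[0,[0,0,3.2],[0,0,0]]]'; python3 - <<'E'
from h import *
st()
E
```

```text
time_s: 53.55
position: [553.4, -87.6, 83.5]
tcp_rot: [-3.141, 0.001, 0.034]
contact_force: [3.2, -1.3, 1.6]
grip_width: 10.9
t 53.55 pos [553.4 -87.6  83.5] rpy [-3.141e+00  1.000e-03  3.400e-02] F [ 3.2 -1.3  1.6] M [-0.51 -0.72 -0.01] w 10.9 q [-0.31  0.31  1.69  0.    1.15  1.22]
```

```bash
python3 -m inch '[[0,[0,0,0.8],[0,0,0]],[0,[0,0,1.6],[0,0,0]],[0,[0,0,2.4],[0,0,0]],[0,[0,0,2.4],[0,0,0]]]'; python3 - <<'E'
from h import *
st()
p,d=cap('side','side21')
C=cloud('side',d)
cv2.imwrite('pics/c24.png',cv2.resize(p[60:190,180:310][:,:,::-1],None,fx=4.5,fy=4.5,interpolation=cv2.INTER_CUBIC))
E
```

```text
time_s: 53.95
position: [553.4, -87.7, 81.2]
tcp_rot: [-3.141, 0.001, 0.034]
contact_force: [3.4, -1.4, 2.0]
grip_width: 11.0
t 53.95 pos [553.4 -87.7  81.2] rpy [-3.141e+00  1.000e-03  3.400e-02] F [ 3.4 -1.4  2. ] M [-0.45 -0.71  0.  ] w 11.0 q [-0.31  0.31  1.69  0.    1.14  1.22]
```

View pics/c24.png

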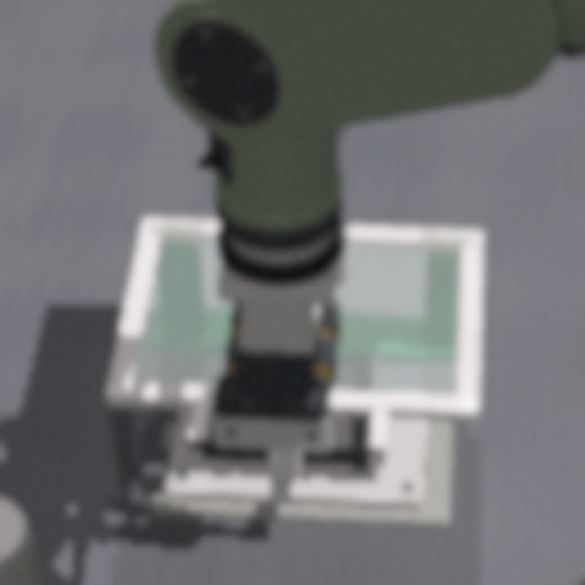

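```bash
cat > barz.py <<'E'
from h import *
def barz(f):
    d=np.load(f'pics/{f}.npy'); p=cv2.imread(f'pics/{f}.png'); C=cloud('side',d)
    m=(p.max(2)<60)&(abs(C[...,1]+88)<20)&(C[...,2]>70)&(C[...,2]<170)&(((C[...,0]>500)&(C[...,0]<535))|((C[...,0]>570)&(C[...,0]<605)))
    P=C[m]; print(f,'bar n',len(P),np.median(P,0).round(1))
    # panel frame rear/front edges
    m=(p.min(2)>190)&(C[...,2]>75)&(C[...,2]<170)&(C[...,1]<-120)&(C[...,1]>-325)&(abs(C[...,0]-560)<135)
    P=C[m]; A=np.c_[P[:,:2],np.ones(len(P))]; k=np.ones(len(P),bool)
    for _ in range(6):
        s=np.linalg.lstsq(A[k],P[k,2],rcond=None)[0]; k=abs(A@s-P[:,2])<5
    print('panel slope dz/dy',s.round(4),k.sum(),'z at handle y',(s@[555,-88,1]).round(1),'z hinge',(s@[560,-310,1]).round(1))
E
python3 -c "
from barz import *
barz('side0') if 0 else None
barz('side21');barz('side20')
import h
"
```

```text
side21 bar n 38 [548.7 -83.5  99. ]
panel slope dz/dy [-9.000000e-04  7.900000e-03  1.028202e+02] 570 z at handle y 101.6 z hinge 99.9
side20 bar n 66 [574.4 -85.6 131.3]
panel slope dz/dy [-7.800000e-03  1.534000e-01  1.516104e+02] 466 z at handle y 133.8 z hinge 99.7
```

```bash
python3 -m inch '[[0,[0,0,0.5],[0,0,0]],[0,[0,0,1],[0,0,0]],[0,[0,0,1.5],[0,0,0]],[0,[0,0,2],[0,0,0]],[0,[0,0,2],[0,0,0]]]'; python3 - <<'E'
from h import *
st()
E
```

```text
time_s: 54.5
position: [553.5, -87.7, 80.6]
tcp_rot: [-3.141, 0.001, 0.034]
contact_force: [0.3, 0.2, 10.2]
grip_width: 10.9
t 54.5 pos [553.5 -87.7  80.6] rpy [-3.141e+00  1.000e-03  3.400e-02] F [ 0.3  0.2 10.2] M [-0.09 -0.15 -0.02] w 10.9 q [-0.31  0.31  1.69  0.    1.14  1.22]
```

The guard is on its stop: 0.6 mm moved of 2 commanded, with 10 N. I relax, release and withdraw straight up.

```bash
python3 -m inch '[[0,[0,0,-1.1],[0,0,0]],[0,[0,0,-1.1],[0,0,0]]]'; python3 -m inch '[[20,[0,0,0],[0,0,0]],[34,[0,0,0],[0,0,0]],[34,[0,0,0],[0,0,0]],[34,[0,0,0],[0,0,0]],[34,[0,0,-25],[0,0,0]],[34,[0,0,-60],[0,0,0]],[34,[0,0,-110],[0,0,0]],[34,[0,0,-150],[0,0,0]],[34,[0,-60,-190],[0,0,0]],[34,[0,-110,-220],[0,0,0]],[34,[0,-250,-220],[0,0,0]],[34,[0,-300,-220],[0,0,0]]]'; python3 -m inch '[[34,[0,-150,0],[0,0,0]],[34,[0,-150,0],[0,0,0]],[34,[0,-150,0],[0,0,0]],[34,[0,-150,0],[0,0,0]]]'; python3 - <<'E'
from barz import *
st()
p,d=cap('side','side22');q,e=cap('top','top22')
barz('side22')
cv2.imwrite('pics/c25.png',np.hstack([cv2.resize(p[90:190,190:310][:,:,::-1],(400,333)),cv2.resize(q[120:240,290:410][:,:,::-1],(333,333))]))
E
```

```text
time_s: 54.7
position: [553.4, -87.6, 80.6]
tcp_rot: [-3.141, 0.001, 0.034]
contact_force: [3.5, -0.1, 5.0]
grip_width: 11.1
time_s: 55.9
position: [547.4, 97.2, 294.1]
tcp_rot: [-3.141, -0.002, 0.033]
contact_force: [0.6, 0.3, -0.1]
grip_width: 33.9
time_s: 56.3
position: [540.3, 251.4, 291.9]
tcp_rot: [-3.139, 0.002, 0.042]
contact_force: [-0.1, -0.5, -0.2]
grip_width: 34.0
t 56.3 pos [540.3 251.4 291.9] rpy [-3.139e+00  2.000e-03  4.200e-02] F [-0.1 -0.5 -0.2] M [-0.01  0.01 -0.06] w 34.0 q [0.29 0.2  1.37 0.   1.57 1.82]
side22 bar n 23 [513.5 -85.3 100.6]
panel slope dz/dy [-1.000000e-02  5.500000e-03  1.061959e+02] 498 z at handle y 100.2 z hinge 98.9
```

View pics/c25.png

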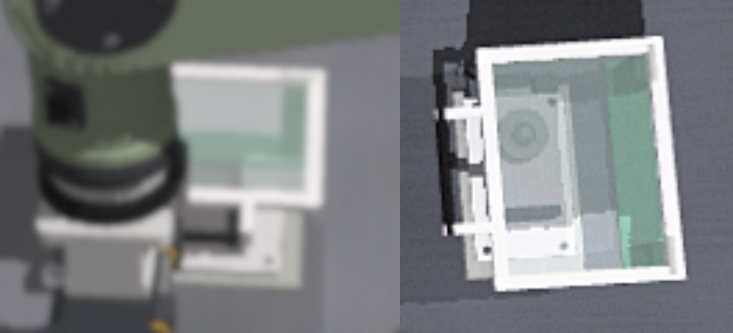

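View pics/top22.png

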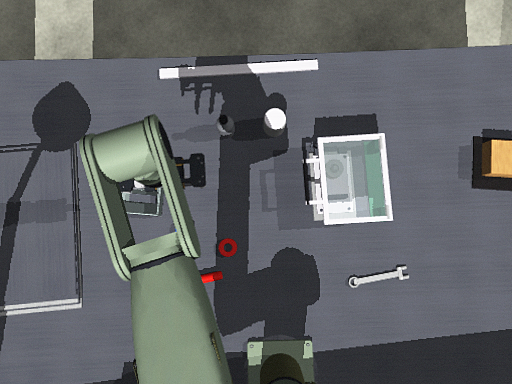

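View pics/side22.png

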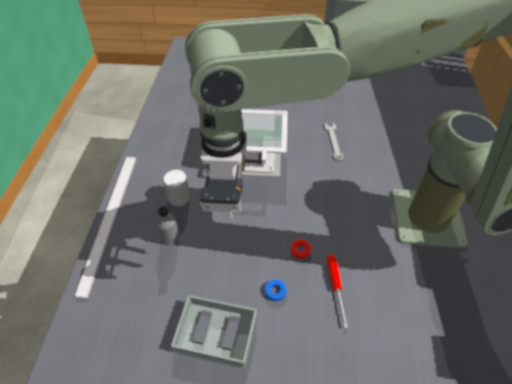

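```bash
python3 - <<'E'
from h import *
for n,f in (('top','top22'),('side','side22'),('side','side21'),('top','top0')):
    C=cloud(n,np.load(f'pics/{f}.npy')); p=cv2.imread(f'pics/{f}.png')
    m=(abs(C[...,2])<8)&(C[...,0]>380)&(C[...,0]<720)&(C[...,1]>-420)&(C[...,1]<60)
    P=C[m]; A=np.c_[P[:,:2]-[560,-200],np.ones(len(P))]; print(f,'bench',np.linalg.lstsq(A,P[:,2],rcond=None)[0].round(4))
    m=(p.min(2)>120)&(C[...,2]>85)&(C[...,2]<170)&(C[...,1]<-125)&(C[...,1]>-330)&(abs(C[...,0]-560)<135)
    P=C[m]; A=np.c_[P[:,:2]-[560,-200],np.ones(len(P))]; k=np.ones(len(P),bool)
    for _ in range(8):
        s=np.linalg.lstsq(A[k],P[k,2],rcond=None)[0]; k=abs(A@s-P[:,2])<4
    print('  panel',s.round(4),k.sum())
E
```

```text
top22 bench [-3.000e-04 -0.000e+00  5.507e-01]
  panel [-4.00000e-04 -1.00000e-04  9.83522e+01] 5048
side22 bench [-0.0000e+00 -1.5000e-03  1.7294e+00]
  panel [-5.80000e-03  3.60000e-03  9.90611e+01] 1645
side21 bench [ 3.0000e-04 -1.4000e-03  1.7661e+00]
  panel [-1.00000e-03  9.60000e-03  9.98018e+01] 1980
top0 bench [2.000e-04 5.000e-04 6.826e-01]
  panel [-9.300000e-03  2.339000e-01  1.233254e+02] 4995
```

The panel slope from the top camera is −0.0001 rad, so the guard is closed. The plate and rings are in place beneath it, the offcuts are in the tray and the bystanders haven't moved. Handing in.

```bash
python3 -m inch '[[34,[0,0,0],[0,0,0]],[34,[0,0,0],[0,0,0]],[34,[0,0,0],[0,0,0]]]'; python3 -c "
from h import *
bot.finish_job(); st()"
```

```text
time_s: 56.7
position: [542.5, 244.2, 292.8]
tcp_rot: [-3.142, 0.001, 0.032]
contact_force: [-0.1, -0.3, 0.2]
grip_width: 34.3
the job is handed in; nothing more can be done
the job is handed in; nothing more can be done
```

The whole job is done in the order asked and was handed in at 56.7 s of the 210 s allowed. No verdict came back.

- **Guard, opening:** I raised it until it stopped moving at about 1.8 rad, with 25 N of reaction at the handle.
- **Offcuts:** both were on the bed and both are now in the grey tray.
- **Plate:** I set it heel-first on the bed at about 0.35 rad tilt, pivoted it down slowly, and pushed it against the stops before letting go. It lies flat within about 0.003 rad, with its heel edge at both stop blocks. It looks square and centred to about 1 mm.
- **Rings:** only two steel rings were on the bench, and both slid down the shaft without catching. I left the blue and red look-alikes alone.
- **Guard, closing:** I lowered it onto its stop with about 10 N.

**Last checks:** the top camera put the guard panel level, with a slope of about −0.0001 rad. The side camera disagreed slightly, at +0.0036 rad. The arm hid part of the panel in that view and its bench plane read −0.0015 rad, so I trusted the top view. The two cameras also disagreed by about 2–3 mm in position, so I took values in between and compared parts within one view for the fits.

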